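Lay up a brake pack on its carrier plate

ROBOT

A 7-joint arm with a two-finger parallel gripper is mounted at the origin on the work surface. World frame = base frame: x ahead of the robot, y to its left, z up, the work surface at z = 0. Lengths are in m, angles in degrees, forces in N, time in s.
With the tool pointing down it reaches from about 0.425 to 0.875 m from the base axis. Payload 4.7 kg.
Tool frame: the origin (TCP) lies at the centre of the arm's flange, where the gripper is bolted on; the fingertips stand 182 mm ahead of it and the grasp point (between the pads) lies 164 mm ahead of it (env.grip_depth is the distance from the TCP to the grasp point, in m); z points along the fingers, y is the line along which they close (so a half turn about z gives the same grasp; the last joint's range is limited). The gripper opens to 87 mm and grips with 3 to 60 N. Pads are 19 mm wide; open, the fingers measure 117 mm over their backs; the gripper's body (75 mm by 190 mm) begins 51 mm behind the grasp point.
Start: joints at [-65.827, 18.392, -4.016, 83.108, 1.295, 78.541, -3.26], TCP at [0.258, 0.597, 0.405] pointing down, gripper open.
Joint ranges: [-163.93, 163.93], [-17.29, 119.83], [-79.2, 71.16], [3.27, 140.29], [-89.18, 269.18], [5.43, 117.66], [-154.24, 154.24]. Speed limits (degrees/s): [147.25, 147.25, 180, 180, 180, 180, 180].

INTERFACE

Orientations are given as [roll, pitch, yaw] about the fixed x, y, z axes, in that order (R = Rz(yaw) Ry(pitch) Rx(roll)).
In Python, from cell import env gives the robot as it stands. The module is installed in compiled form; this text tells all that it offers.
- The arm moves only by the tool send_rows, never from a script. Its arguments are lists of equal length, an entry for each row: "xyz": the shift along the tool's x, y, z in m, a list of three; "rotation": the turn, a rotation vector about the tool's x, y, z in rad, a list of three; "jaw": the opening, from 0 (shut) to 1 (fully open). A call has 1 to 20 rows; each row shifts and turns the commanded pose from where the row before left it, along the tool's axes as they then stand; what a row does not reach is not made up. A row lasts 1/10 s, in which the tool goes at most 50 mm and 8.59 degrees, less where a joint would pass 70% of its speed; a pose out of reach is approached as far as the arm can. A call is refused whole if a number of a shift passes 0.05 or a number of a turn 0.15, either way. A call with a gripper value outside its range is refused whole. The fingers move at their own pace and stop on an object; "newtons" is the grip in N (left out, the last holds). Time passes only in rows, so rows that do not move let the fingers close. It gives the time, the measured TCP pose, the force, the opening and the grip force at its end, in the units of the state.
- env.get_obs(): the state, without advancing time (a new reading comes with each control period).
- env.read_camera(name): name is "scene" or "top"; returns a dict with "image" (420x560x3 uint8, blue, green, red), "fx", "fy", "cx", "cy" (pixels), "R" (3x3) and "t" (3): a world point X has camera coordinates R X + t. Camera axes: x right, y down, z forward; pixel columns grow to the right and rows downward; lengths in m; the calibration is good to about 2 mm. A picture is of the moment at which its call begins. There is no depth.
- env.sign_off(): hands the job in; it is judged then, once.
The state is a dict: "time_s": time; "qpos": joint angles; "joint_velocities": joint speeds; "effort": joint torques, N m; "tool_pos": TCP position; "tool_rot": TCP orientation; "force": force on the tool from outside, world axes, zero at the start; "wrist_torque": the same for the moment, N m; "grip_width": finger opening in m; "grasp_force": force on a finger pad.
Only numpy, scipy, OpenCV 4.12 (cv2) and the standard library are available. Lean on these libraries where they do the work, as an engineer would, in place of code of your own. Each camera call takes 0.05 s, during which the arm holds its last target. There are 200 camera calls.

TASK

Build the brake pack. Take the bare-metal disc with the orange friction pads out of the rack, lay it flat on the rubber mat with its pads facing up and let go, then pick it up again and set it, pads up, flat and centred on the round steel carrier plate of the green nest and let go. Then lift only the top blue disc off the pile and set it flat and centred on the padded disc; drop nothing, and leave the spare black disc in the rack, the other two blue discs in their pile and everything else on the bench where it is.

Things in the scene. Friction and masses are not known exactly. Their poses are not given: they have to be found in the camera images.
- lined_disc: Flat grey steel ring, outer diameter 110, hole 60 (ring 25 wide), 12 mm thick, 0.3 kg, nine orange pads on one face only. Origin at its centre, mid-thickness; its x axis is the disc's axis, pointing out of the padded face. At the start it stands on edge in one of the rack's two slots, x level and pointing roughly away from the robot, origin 63 and top rim 118 mm above the bench.
- spare_disc: Black ring of the same size without pads, standing in the rack's other slot, 70 mm from the friction disc. Origin and x axis as for the friction disc. To be left there.
- rack: Green fixed rack, foot 140 x 130 mm, with two open-topped slots at x = -35 and +35 mm of its frame, each 15 mm wide along x and 130 mm long along y; floor 8 mm and slot walls 45 mm above the bench. Two chocks in each slot, tops 24 mm above the bench, stop a disc rolling along y. Origin at the centre of its underside, z up.
- mat: Black rubber mat with yellow edge, 160 x 160 mm, 3 mm thick, fixed flat on the bench. Origin at the centre of its underside, z up; its top is 3 mm above the bench. A disc is on it when the disc's centre is within 50 mm of the mat's centre.
- nest: Green square block 130 x 130 x 30 mm, fixed on the bench, with a round steel carrier plate of 124 mm diameter and 8 mm thickness centred on top. Origin at the centre of its underside, z up.
- carrier_top (a point): Centre of the carrier plate's upper face, 38 mm above the bench. A ring of black marks of 114 to 120 mm diameter is concentric with it. Both discs of the pack are to be centred here to within 6 mm.
- tray: Grey round tray, 140 mm diameter, 10 mm high, flat-topped, fixed on the bench, under the pile of three blue discs. Origin at the centre of its underside, z up.
- top_disc: Uppermost blue disc of the pile: flat ring, outer diameter 110 mm, hole 60 mm (ring 25 mm wide), 14 mm thick, about 0.3 kg, both faces alike. Origin at its centre, midway through its thickness; z is its axis. Its lower face lies 38 mm above the bench at the start, loose on the disc below and up to a few mm out of line with it.
- mid_disc: Middle blue disc of the pile, same size and frame as the top one, centre 31 mm above the bench. Must stay in the pile.
- low_disc: Lowest blue disc of the pile, same size and frame, centre 17 mm above the bench. Must stay in the pile.
- wrench: Steel wrench, 160 mm long, lying on the bench near the robot. Leave alone.
- screwdriver: Screwdriver, 190 mm long, lying beyond the working area. Leave alone.
- oil: Yellow bottle with red cap, 56 mm diameter, 140 mm high, standing beyond the working area. Leave alone.
- housing_a: Black plastic housing with a steel pin, 100 x 60 x 55 mm, beyond the working area. Leave alone.
- housing_b: Second such black housing. Leave alone.
Things that resemble listed ones, but are neither listed nor needed, are in the scene too. What is shaped like the mid_disc but red is not meant. What is shaped like the low_disc but yellow is not meant.

How it is judged (in metres and radians):
On the way, in this order (a step that is already met when the one before it is completed fails the run):
1. the padded disc lies flat on the mat, pads up, let go (horizontal distance between lined_disc and mat below 0.05 m and height (world z) of lined_disc below 0.0135 m and angle between lined_disc's own x axis and vertical below 0.08 rad and linear speed of lined_disc below 0.02 m/s and contact force between lined_disc and the fingers below 0.1 N), for 0.2 s.
2. the padded disc lies flat, pads up and centred on the carrier plate, let go (horizontal distance between lined_disc and carrier_top below 0.006 m and z of lined_disc in the frame of carrier_top between 0.003 and 0.009 m and angle between lined_disc's own x axis and vertical below 0.06 rad and linear speed of lined_disc below 0.02 m/s and contact force between lined_disc and the fingers below 0.1 N), for 0.2 s.
At the end, for the whole second after the job is handed in: The padded disc lies flat on the carrier plate, pads up, its centre within 6 mm of the plate's centre; the top blue disc lies flat on it, its centre also within 6 mm of the plate's centre; both released and at rest. The other two blue discs are still piled on the tray, within 25 mm of its centre (all of step 2 and horizontal distance between top_disc and carrier_top below 0.006 m and z of top_disc in the frame of carrier_top between 0.016 and 0.022 m and angle between the z axis of top_disc and the z axis of nest, either way round below 0.06 rad and linear speed of top_disc below 0.02 m/s and contact force between top_disc and the fingers below 0.1 N and horizontal distance between each of mid_disc, low_disc and tray below 0.025 m and height (world z) of mid_disc between 0.028 and 0.034 m and height (world z) of low_disc below 0.02 m); the robot touches nothing.
It fails at once if the padded disc is dropped (falls free at over 1 m/s onto the work surface) (linear speed of lined_disc above 1 m/s and height (world z) of lined_disc below 0.09 m and contact force between lined_disc and the fingers below 0.5 N).
It fails at once if the top blue disc is dropped (falls free at over 1 m/s) (linear speed of top_disc above 1 m/s and height (world z) of top_disc below 0.09 m and contact force between top_disc and the fingers below 0.5 N).
It fails at once if the other two blue discs are moved by more than 25 mm (distance of any of mid_disc, low_disc from where it was at the start of the episode above 0.025 m).
It fails at once if the spare disc is moved by more than 30 mm (distance of spare_disc from where it was at the start of the episode above 0.03 m).
It fails at once if the wrench, screwdriver, oil bottle or a black housing is moved by more than 30 mm (distance of any of wrench, screwdriver, oil, housing_a, housing_b from where it was at the start of the episode above 0.03 m).
It also fails if it takes over 72 s, if anything falls off the work surface, if the arm or the gripper's body presses on something with over 40 N, if the wrist force passes 120 N, or if a joint passes its speed limit or range.

## Working session

There is one attempt and no reset: what is moved stays moved. The work goes in short steps, Python scripts to look and compute and a tool call to move; the robot and the scene stay as the last step left them, time stands still between calls to the robot, and variables do not carry over. Pictures are saved under pics/ and viewed, at most 10 in all, crops included, and the job is handed in when it is done.

Besides the shell and the picture viewer there is one more tool, called after ">>>" in YAML: its name, and indented under it one key for each argument. send_rows: Moves the arm, as the interface text tells. Its arguments: {"type":"object","properties":{"xyz":{"type":"array"},"rotation":{"type":"array"},"jaw":{"type":"array"},"newtons":{"type":"number"}},"required":["xyz","rotation","jaw"]}

```bash
ls; mkdir -p pics; python3 - <<'E'
from cell import env
import cv2,json
o=env.get_obs(); print(o)
for n in("scene","top"):
    c=env.read_camera(n); cv2.imwrite(f"pics/{n}0.png",c["image"]); print(n,c["fx"],c["fy"],c["cx"],c["cy"],c["R"],c["t"])
E
```

```text
pics
{'time_s': 0.0, 'qpos': array([-65.82894057,  18.44185441,  -4.01703156,  83.17580855,
         1.29361974,  78.54115087,  -3.25930043]), 'joint_velocities': array([ 0.00693287,  0.02623052,  0.0075942 , -0.10758428, -0.07480251,
        0.15454085,  0.08108693]), 'effort': array([-3.21633679e-04, -4.91290855e+01, -4.04090155e-01, -3.12527204e+01,
       -6.39306614e-02,  4.39245184e-02,  1.73000572e-04]), 'tool_pos': array([0.25769407, 0.59651232, 0.40362174]), 'tool_rot': array([-1.79886362e+02,  3.96602356e-03,  1.56640562e+02]), 'force': array([ 0.15437955, -0.26954621,  0.70609014]), 'wrist_torque': array([ 0.0415163 ,  0.00229443, -0.05045223]), 'grasp_force': 0.0, 'grip_width': 0.08731727005641887}
scene 435.88102026957506 435.88102026957506 277.2801845425183 212.4690120023808 [[ 0.7248433   0.68878139 -0.01350535]
 [ 0.43209158 -0.46980795 -0.76979046]
 [-0.53656226  0.55214191 -0.63815378]] [-0.41144366 -0.19352712  1.41813322]
top 380.89938012260205 380.89938012260205 271.00252585208165 212.27750779899 [[ 0.01282551 -0.99956377  0.02660424]
 [-0.98388365 -0.01736101 -0.17796505]
 [ 0.17834929 -0.02389298 -0.98367711]] [-0.01184563  0.52875317  0.8149752 ]
```

View pics/top0.png

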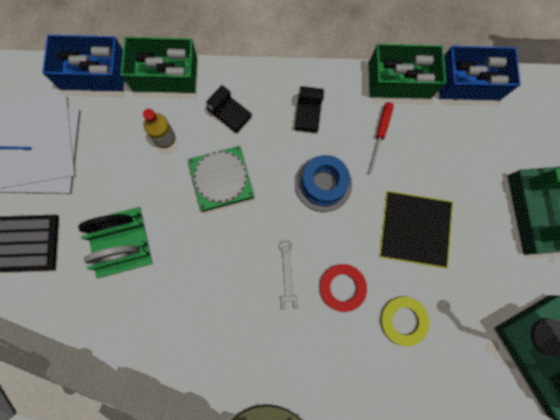

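View pics/scene0.png

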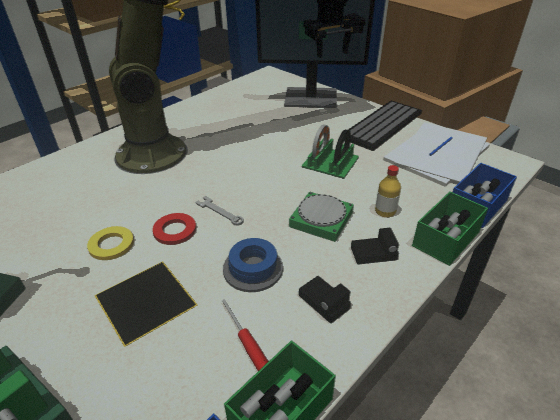

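```bash
cat > h.py <<'E'
from cell import env
import numpy as np, cv2
def plane(c,uv,z):
    uv=np.atleast_2d(np.asarray(uv,float)); R=np.array(c["R"]);t=np.array(c["t"])
    d=np.c_[(uv[:,0]-c["cx"])/c["fx"],(uv[:,1]-c["cy"])/c["fy"],np.ones(len(uv))]@R
    o=-R.T@t
    return o+d*((z-o[2])/d[:,2])[:,None]
def proj(c,X):
    p=np.atleast_2d(X)@np.array(c["R"]).T+c["t"]
    return np.c_[p[:,0]/p[:,2]*c["fx"]+c["cx"],p[:,1]/p[:,2]*c["fy"]+c["cy"]]
def mask(c,lo,hi,box=None):
    m=cv2.inRange(cv2.cvtColor(c["image"],cv2.COLOR_BGR2HSV),lo,hi)
    if box:
        x0,y0,x1,y1=box; k=np.zeros_like(m);k[y0:y1,x0:x1]=255;m&=k
    return m
def big(m):
    return max(cv2.findContours(m,cv2.RETR_EXTERNAL,cv2.CHAIN_APPROX_NONE)[0],key=cv2.contourArea)[:,0]
def circle(P):  # algebraic fit of circle in xy
    A=np.c_[2*P[:,:2],np.ones(len(P))];s=np.linalg.lstsq(A,(P[:,:2]**2).sum(1),rcond=None)[0]
    return s[:2],np.sqrt(s[2]+s[:2]@s[:2])
def rect(P):
    return cv2.minAreaRect((P[:,:2]*1000).astype(np.float32))
E
python3 - <<'E'
from h import *
T=env.read_camera("top");S=env.read_camera("scene")
for n,c,bb in(("top",T,dict(nest=(180,140,265,215),blue=(290,150,355,215),mat=(370,185,460,275),rack=(70,195,160,285))),
              ("scene",S,dict(nest=(280,180,360,245),blue=(215,230,290,290),mat=(80,250,210,350),rack=(295,120,365,180)))):
    g=mask(c,(45,90,40),(80,255,255),bb["nest"]); 
    print(n,"nest top30",rect(plane(c,big(g),.03)), "z0",rect(plane(c,big(g),0)))
    b=mask(c,(100,100,40),(125,255,255),bb["blue"]); p=big(b); print(" blue",p.min(0),p.max(0),circle(plane(c,p,.052)))
    y=mask(c,(20,60,60),(38,255,255),bb["mat"]); print(" mat",rect(plane(c,big(y),.003)))
    r=mask(c,(45,90,40),(80,255,255),bb["rack"]); print(" rack z0",rect(plane(c,big(r),0.0)))
a=cv2.resize(T["image"][195:285,70:160],(400,400),interpolation=cv2.INTER_CUBIC)
b=cv2.resize(S["image"][115:185,295:365],(400,400),interpolation=cv2.INTER_CUBIC)
cv2.imwrite("pics/crop1.png",np.hstack([a,b]))
E
```

```text
top nest top30 ((576.0281982421875, 104.81697082519531), (54.13588333129883, 125.99934387207031), 16.974903106689453) z0 ((582.9903564453125, 107.86534118652344), (56.011051177978516, 130.36378479003906), 16.97496223449707)
 blue [301 156] [349 205] (array([ 0.60610009, -0.12620905]), np.float64(0.056259671829921136))
 mat ((503.72821044921875, -352.35833740234375), (165.26242065429688, 165.17311096191406), 81.47730255126953)
 rack z0 ((459.49005126953125, 357.81646728515625), (137.20460510253906, 142.28457641601562), 16.253231048583984)
scene nest top30 ((624.3352661132812, 102.63519287109375), (132.65487670898438, 153.7672576904297), 16.793201446533203) z0 ((602.74755859375, 131.49917602539062), (138.1786651611328, 160.17018127441406), 16.793153762817383)
 blue [229 238] [276 281] (array([ 0.62099506, -0.13998482]), np.float64(0.05864352360087526))
 mat ((318.3779296875, -340.76898193359375), (98.85712432861328, 30.645631790161133), 42.75350570678711)
 rack z0 ((448.4486389160156, 384.0043640136719), (143.18528747558594, 195.1328887939453), 15.908454895019531)
```

View pics/crop1.png

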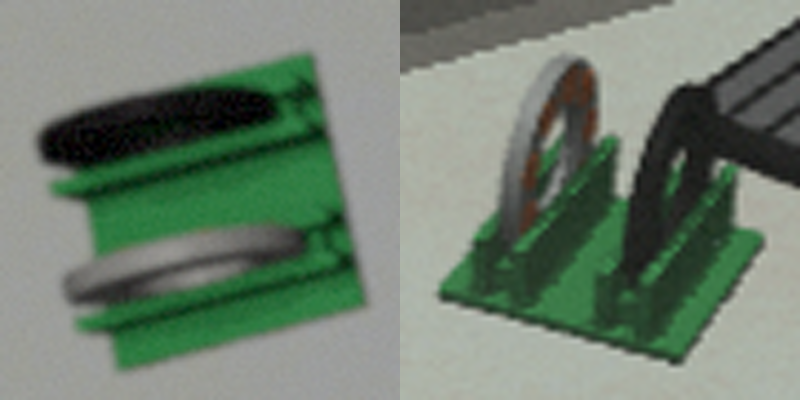

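```bash
cat >> h.py <<'E'
from scipy.optimize import least_squares
def far(c,p,z,r):  # centre of top rim of radius r, from the silhouette's far half only
    P=plane(c,p,z)[:,:2]; o=(-np.array(c["R"]).T@np.array(c["t"]))[:2]
    x=P.mean(0)
    for _ in range(8):
        d=(x-o)/np.linalg.norm(x-o); Q=P[(P-x)@d>0.0]
        x=least_squares(lambda q:np.linalg.norm(Q-q,axis=1)-r,x,loss="soft_l1",f_scale=.001).x
    return x,np.std(np.linalg.norm(Q-x,axis=1)-r)
E
python3 - <<'E'
from h import *
T=env.read_camera("top");S=env.read_camera("scene")
for n,c,nb,bb in(("top",T,(180,140,265,215),(290,150,355,215)),("scene",S,(280,180,360,245),(215,230,290,290))):
    print(n,"cam",-c["R"].T@c["t"])
    p=big(mask(c,(100,100,40),(125,255,255),bb)); print(" blue far",far(c,p,.052,.055))
    g=mask(c,(45,70,40),(80,255,255),nb)
    k=cv2.morphologyEx(g,cv2.MORPH_CLOSE,np.ones((3,3)))
    hull=np.zeros_like(g); q=np.argwhere(g)[:,::-1]; h=cv2.convexHull(q.astype(np.int32)); cv2.fillConvexPoly(hull,h,255)
    ins=cv2.morphologyEx(hull&~g,cv2.MORPH_OPEN,np.ones((5,5))); pl=big(ins)
    P=plane(c,pl,.038); print(" plate",circle(P),"far",far(c,pl,.038,.062), "ell",plane(c,cv2.fitEllipse(pl)[0],.038))
    print(" nesthull z30", rect(plane(c,h[:,0],.03)))
    print(" blackrim", )
f=lambda a:(70+a[0]*.225,195+a[1]*.225)
C=plane(T,[f((315,55)),f((365,305)),f((120,370))],.008); print(C, np.linalg.norm(C[0]-C[1]),np.linalg.norm(C[1]-C[2]))
d=C[0]-C[1];yaw=np.degrees(np.arctan2(d[1],d[0]));d2=C[2]-C[1];print("yaw",yaw,np.degrees(np.arctan2(d2[1],d2[0]))-90)
ctr=(C[0]+C[2])/2;print("rack",ctr)
print("rimtop scene",plane(S,(324.75,125),.118))
# steel strip top rim: in top view, leftmost/right ends
s=T["image"][225:270,75:150].astype(int); g=(abs(s[...,0]-s[...,1])<14)&(abs(s[...,2]-s[...,1])<14)
y=np.radians(yaw);X=ctr+np.array([-35*np.cos(y),-35*np.sin(y),0])/1000;X[2]=.063;print("disc",X)
u=np.array([-np.sin(y),np.cos(y),0])
n=np.array([np.cos(y),np.sin(y),0]); a=np.linspace(0,2*np.pi,60)
im=[]
for c,(x0,y0,w) in((T,(70,195,90)),(S,(295,115,70))):
    k=cv2.resize(c["image"][y0:y0+w,x0:x0+w],(400,400),interpolation=cv2.INTER_CUBIC)
    for sgn,col in((-.006,(255,0,0)),(.006,(0,0,255))):
        L=X+n*sgn+.055*(np.cos(a)[:,None]*u+np.sin(a)[:,None]*np.array([0,0,1]))
        cv2.polylines(k,[(((proj(c,L)-(x0,y0))*400/w)).astype(np.int32)],True,col,1)
    im.append(k)
cv2.imwrite("pics/crop2.png",np.hstack(im))
E
```

```text
top cam [0.37503328 0.01681142 0.89608718]
 blue far (array([ 0.60880707, -0.12697527]), np.float64(0.0009403481159949818))
 plate (array([0.6138611 , 0.11575107]), np.float64(0.06134239202440238)) far (array([0.61272948, 0.11563101]), np.float64(0.00120825132312878)) ell [[0.61310526 0.11585353 0.038     ]]
 nesthull z30 ((611.9003295898438, 115.2042007446289), (130.3280487060547, 127.13799285888672), 16.353473663330078)
 blackrim
scene cam [ 1.14277038 -0.59053663  0.75045506]
 blue far (array([ 0.6176397 , -0.13279757]), np.float64(0.0012553127678603068))
 plate (array([0.61937473, 0.11109402]), np.float64(0.06178742510622094)) far (array([0.61909782, 0.11097066]), np.float64(0.002130676852329684)) ell [[0.62126544 0.10924235 0.038     ]]
 nesthull z30 ((624.6298828125, 102.94436645507812), (134.6179656982422, 155.04444885253906), 16.826690673828125)
 blackrim
[[0.54237182 0.30177184 0.008     ]
 [0.41149585 0.26657335 0.008     ]
 [0.3768324  0.3885331  0.008     ]] 0.13552657953610228 0.12679012251680716
yaw 15.053242627339282 15.866232082729553
rack [0.45960211 0.34515247 0.008     ]
rimtop scene [[0.43316382 0.34994231 0.118     ]]
disc [0.42580313 0.33606239 0.063     ]
```

View pics/crop2.png

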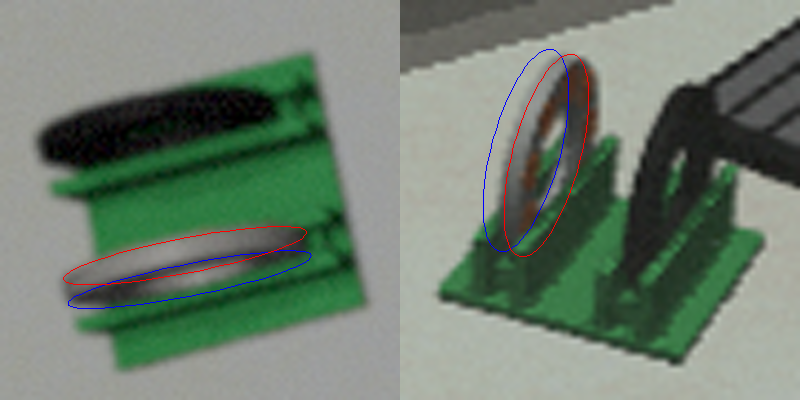

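```bash
cat >> h.py <<'E'
from scipy.spatial.transform import Rotation as Ro
import json,os
def down(yaw): return Ro.from_euler("xyz",[180,0,yaw],degrees=True)
def rows(pos,rot,n,p0=None,r0=None):
    o=env.get_obs(); p=np.array(o["tool_pos"] if p0 is None else p0); r=Ro.from_euler("xyz",o["tool_rot"],degrees=True) if r0 is None else r0
    ps=p.copy(); rs=r; w=(r.inv()*rot).as_rotvec(); X=[];W=[]
    for i in range(1,n+1):
        tp=ps+(np.array(pos)-ps)*i/n; tr=rs*Ro.from_rotvec(w*i/n)
        s=np.round(r.inv().apply(tp-p),3); v=np.round((r.inv()*tr).as_rotvec(),2 if i<n else 3)
        X.append(s.tolist());W.append(v.tolist()); p=p+r.apply(s); r=r*Ro.from_rotvec(v)
    print(json.dumps(X).replace(" ",""));print(json.dumps(W).replace(" ",""))
    return p,r
def log():
    o=env.get_obs(); L=json.load(open("log.json")) if os.path.exists("log.json") else []
    L.append([list(map(float,o[k])) for k in("qpos","tool_pos","tool_rot")]); json.dump(L,open("log.json","w"))
    print("t",o["time_s"],"q",np.round(o["qpos"],1),"p",np.round(o["tool_pos"],4),np.round(o["tool_rot"],2),"F",np.round(o["force"],1),"w",round(o["grip_width"],4),round(o["grasp_force"],1))
E
python3 - <<'E'
from h import *
log(); rows([.428,.336,.36],down(105.5),10)
E
```

```text
t 0.3 q [-65.8  18.4  -4.   83.1   1.3  78.5  -3.3] p [0.2578 0.5966 0.4044] [-179.97    0.    156.63] F [-0.6  0.2  0.5] w 0.0868 0.0
[[-0.026,-0.017,0.004],[-0.027,-0.015,0.005],[-0.029,-0.012,0.004],[-0.03,-0.01,0.005],[-0.03,-0.007,0.004],[-0.031,-0.004,0.005],[-0.031,-0.001,0.004],[-0.031,0.001,0.005],[-0.031,0.004,0.004],[-0.03,0.006,0.005]]
[[-0.0,0.0,0.09],[-0.0,0.0,0.09],[-0.0,0.0,0.09],[-0.0,0.0,0.09],[-0.0,0.0,0.09],[-0.0,0.0,0.09],[-0.0,0.0,0.08],[-0.0,0.0,0.09],[-0.0,0.0,0.09],[-0.0,0.0,0.092]]
```

>>> send_rows:
  xyz:
    - [-0.026, -0.017, 0.004]
    - [-0.027, -0.015, 0.005]
    - [-0.029, -0.012, 0.004]
    - [-0.03, -0.01, 0.005]
    - [-0.03, -0.007, 0.004]
    - [-0.031, -0.004, 0.005]
    - [-0.031, -0.001, 0.004]
    - [-0.031, 0.001, 0.005]
    - [-0.031, 0.004, 0.004]
    - [-0.03, 0.006, 0.005]
    - [0, 0, 0]
    - [0, 0, 0]
  rotation:
    - [0, 0, 0.09]
    - [0, 0, 0.09]
    - [0, 0, 0.09]
    - [0, 0, 0.09]
    - [0, 0, 0.09]
    - [0, 0, 0.09]
    - [0, 0, 0.08]
    - [0, 0, 0.09]
    - [0, 0, 0.09]
    - [0, 0, 0.092]
    - [0, 0, 0]
    - [0, 0, 0]
  jaw: [0.5, 0.5, 0.5, 0.5, 0.5, 0.5, 0.5, 0.5, 0.5, 0.5, 0.5, 0.5]
  newtons: 40

```text
time_s: 1.5
tool_pos: [0.4281, 0.3355, 0.3598]
tool_rot: [-180.0, -0.0, 105.4]
force: [-0.5, 0.0, -0.0]
grip_width: 0.0436
grasp_force: 0.0
```

>>> send_rows:
  xyz:
    - [0, 0, 0.03]
    - [0, 0, 0.03]
    - [0, 0, 0.03]
    - [0, 0, 0.002]
    - [0, 0, 0]
  rotation:
    - [0, 0, 0]
    - [0, 0, 0]
    - [0, 0, 0]
    - [0, 0, 0]
    - [0, 0, 0]
  jaw: [0.5, 0.5, 0.5, 0.5, 0.5]

```text
time_s: 2.0
tool_pos: [0.427, 0.3372, 0.2678]
tool_rot: [-179.9, 0.0, 105.6]
force: [0.7, 0.2, 0.1]
grip_width: 0.0434
grasp_force: 0.0
```

```bash
python3 - <<'E'
from h import *
log()
S=env.read_camera("scene");T=env.read_camera("top")
a=cv2.resize(T["image"][195:285,60:150],(400,400),interpolation=cv2.INTER_CUBIC)
b=cv2.resize(S["image"][90:170,290:370],(400,400),interpolation=cv2.INTER_CUBIC)
cv2.imwrite("pics/crop3.png",np.hstack([a,b]))
E
```

```text
t 2.0 q [-50.6  11.9  10.6 107.9  -2.5  60.5 -23.4] p [0.427  0.3372 0.2678] [-1.7995e+02  1.0000e-02  1.0564e+02] F [0.7 0.2 0.1] w 0.0434 0.0
```

View pics/crop3.png

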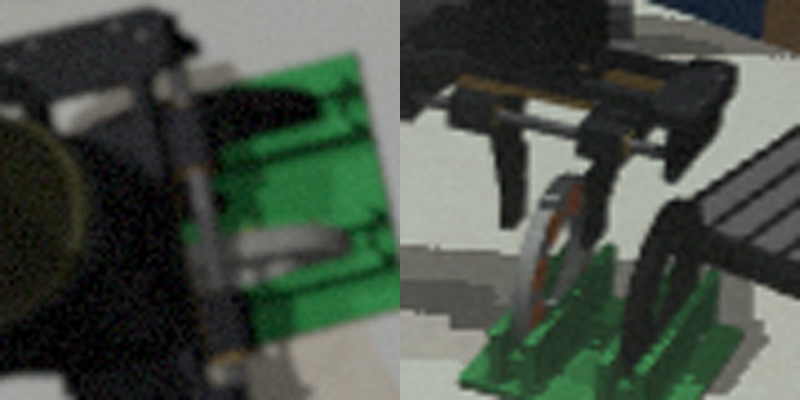

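>>> send_rows:
  xyz:
    - [0, 0.004, 0]
    - [0, 0, 0]
    - [0, 0, 0]
    - [0, 0, 0]
    - [0, 0, 0]
    - [0, 0, 0]
    - [0, 0, 0]
    - [0, 0, 0]
  rotation:
    - [0, 0, 0]
    - [0, 0, 0]
    - [0, 0, 0]
    - [0, 0, 0]
    - [0, 0, 0]
    - [0, 0, 0]
    - [0, 0, 0]
    - [0, 0, 0]
  jaw: [0.5, 0.4, 0.3, 0.2, 0.1, 0, 0, 0]

```text
time_s: 2.9
tool_pos: [0.4312, 0.3373, 0.2677]
tool_rot: [-180.0, 0.0, 105.5]
force: [-0.4, -0.6, 1.1]
grip_width: 0.0118
grasp_force: 39.8
```

>>> send_rows:
  xyz:
    - [0, 0, -0.01]
    - [0, 0, -0.025]
    - [0, 0, -0.025]
    - [0, 0, -0.03]
    - [0, 0, -0.03]
    - [0, 0, -0.02]
    - [0, 0, 0]
  rotation:
    - [0, 0, 0]
    - [0, 0, 0]
    - [0, 0, 0]
    - [0, 0, 0]
    - [0, 0, 0]
    - [0, 0, 0]
    - [0, 0, 0]
  jaw: [0, 0, 0, 0, 0, 0, 0]

```text
time_s: 3.6
tool_pos: [0.4322, 0.3376, 0.4111]
tool_rot: [179.7, -0.2, 105.5]
force: [0.8, 1.2, -4.3]
grip_width: 0.0116
grasp_force: 39.8
```

```bash
python3 - <<'E'
from h import *
log()
L=json.load(open("log.json"))
# generic 7R: z,y,z,y,z,y,z ; p linear in lengths. try sign patterns, check orientation first
import itertools
best=[]
for sg in itertools.product([1,-1],repeat=7):
    e=0
    for q,p,r in L:
        R=Ro.identity()
        for i,a in enumerate(q): R=R*Ro.from_euler("zyzyzyz"[i],sg[i]*a,degrees=True)
        T=Ro.from_euler("xyz",r,degrees=True); e+=(T.inv()*R).as_matrix()[2,2]  # tool z agree
    best.append((e,sg))
best.sort(reverse=True)
for e,sg in best[:6]:
    A=[];b=[];yo=[]
    for q,p,r in L:
        R=Ro.identity();M=[]
        for i,a in enumerate(q):
            R=R*Ro.from_euler("zyzyzyz"[i],sg[i]*a,degrees=True)
            if i in(0,2,4,6): M.append(R.apply([0,0,1]))
        A.append(np.array(M).T);b.append(p)
        yo.append((R.inv()*Ro.from_euler("xyz",r,degrees=True)).as_euler("zyx",degrees=True).round(1))
    x,res,_,_=np.linalg.lstsq(np.vstack(A),np.hstack(b),rcond=None)
    print(round(e,4),sg,x.round(4),np.abs(np.vstack(A)@x-np.hstack(b)).max().round(4),yo)
rows([.50,.08,.40],down(82),12,)
E
```

```text
t 3.6 q [-51.    5.6  11.   97.8  -1.1  76.4 -24.3] p [0.4322 0.3376 0.4111] [ 1.7967e+02 -1.6000e-01  1.0552e+02] F [ 0.8  1.2 -4.3] w 0.0116 39.8
3.0 (-1, 1, -1, 1, -1, 1, 1) [-2.1527  0.3607  0.542  -2.3291] 0.0281 [array([96.5,  0. ,  0. ]), array([136.7,   0. ,   0. ]), array([138.6,   0. ,   0. ])]
3.0 (-1, 1, -1, 1, -1, 1, -1) [-2.1527  0.3607  0.542  -2.3291] 0.0281 [array([90.,  0.,  0.]), array([90.,  0.,  0.]), array([90., -0.,  0.])]
3.0 (-1, 1, 1, 1, 1, 1, 1) [28.9652  1.7834  0.1491 30.2958] 0.161 [array([88.4, -0. ,  0. ]), array([159.9,  -0. ,  -0. ]), array([1.61e+02, 1.00e-01, 1.00e-01])]
3.0 (-1, 1, 1, 1, 1, 1, -1) [28.9652  1.7834  0.1491 30.2958] 0.161 [array([81.9, -0. ,  0. ]), array([113.2,   0. ,  -0. ]), array([ 1.124e+02, -0.000e+00,  1.000e-01])]
3.0 (1, -1, -1, -1, -1, -1, 1) [-55.6318  -1.1989   0.5794 -57.3394] 0.5154 [array([-35.1,   0. ,   0. ]), array([35.5,  0.1,  0. ]), array([36.5, -0.4, -0.2])]
3.0 (1, -1, -1, -1, -1, -1, -1) [-55.6318  -1.1989   0.5794 -57.3394] 0.5154 [array([-41.7,   0. ,   0. ]), array([-11.2,   0. ,   0.1]), array([-12.1,  -0.1,  -0.5])]
[[-0.022,-0.0,0.001],[-0.022,0.0,0.001],[-0.023,0.001,0.001],[-0.022,0.002,0.0],[-0.022,0.003,0.001],[-0.022,0.003,0.001],[-0.021,0.005,0.001],[-0.022,0.005,0.001],[-0.022,0.005,0.001],[-0.021,0.007,0.001],[-0.021,0.007,0.001],[-0.021,0.008,0.0]]
[[0.0,-0.0,0.03],[0.0,-0.0,0.04],[0.0,-0.0,0.03],[0.0,-0.0,0.04],[0.0,-0.0,0.03],[0.0,-0.0,0.04],[0.0,-0.0,0.03],[0.0,-0.0,0.03],[0.0,-0.0,0.04],[0.0,-0.0,0.03],[0.0,-0.0,0.04],[0.004,-0.005,0.03]]
```

>>> send_rows:
  xyz:
    - [-0.022, 0, 0.001]
    - [-0.022, 0, 0.001]
    - [-0.023, 0.001, 0.001]
    - [-0.022, 0.002, 0]
    - [-0.022, 0.003, 0.001]
    - [-0.022, 0.003, 0.001]
    - [-0.021, 0.005, 0.001]
    - [-0.022, 0.005, 0.001]
    - [-0.022, 0.005, 0.001]
    - [-0.021, 0.007, 0.001]
    - [-0.021, 0.007, 0.001]
    - [-0.021, 0.008, 0]
  rotation:
    - [0, 0, 0.03]
    - [0, 0, 0.04]
    - [0, 0, 0.03]
    - [0, 0, 0.04]
    - [0, 0, 0.03]
    - [0, 0, 0.04]
    - [0, 0, 0.03]
    - [0, 0, 0.03]
    - [0, 0, 0.04]
    - [0, 0, 0.03]
    - [0, 0, 0.04]
    - [0.004, -0.005, 0.03]
  jaw: [0, 0, 0, 0, 0, 0, 0, 0, 0, 0, 0, 0]

```text
time_s: 4.8
tool_pos: [0.4996, 0.0774, 0.3977]
tool_rot: [-179.8, 0.3, 81.9]
force: [0.0, 0.1, -3.4]
grip_width: 0.0114
grasp_force: 39.8
```

```bash
python3 - <<'E'
from h import *
log()
# az of mat -35: natural yaw 55; tilt a about tool x (negative)
rows([.45,-.22,.38],down(60)*Ro.from_euler("x",-25,degrees=True),14)
E
```

```text
t 4.8 q [-36.5   0.5  24.9 104.6  -0.   75.3 -19.7] p [0.4996 0.0774 0.3977] [-179.77    0.3    81.88] F [ 0.   0.1 -3.4] w 0.0114 39.8
[[-0.022,-0.001,0.001],[-0.021,0.001,0.002],[-0.022,0.0,0.002],[-0.021,0.001,0.001],[-0.021,0.002,0.002],[-0.022,0.002,0.002],[-0.021,0.002,0.003],[-0.021,0.004,0.002],[-0.021,0.003,0.003],[-0.021,0.004,0.003],[-0.021,0.005,0.003],[-0.021,0.005,0.004],[-0.02,0.005,0.003],[-0.021,0.006,0.004]]
[[-0.03,-0.01,0.03],[-0.03,-0.0,0.02],[-0.03,-0.01,0.03],[-0.03,-0.0,0.03],[-0.03,-0.01,0.02],[-0.04,-0.0,0.03],[-0.03,-0.01,0.03],[-0.03,-0.0,0.03],[-0.03,-0.01,0.02],[-0.03,-0.01,0.03],[-0.03,-0.0,0.03],[-0.03,-0.01,0.02],[-0.03,-0.0,0.03],[-0.034,-0.007,0.027]]
```

>>> send_rows:
  xyz:
    - [-0.022, -0.001, 0.001]
    - [-0.021, 0.001, 0.002]
    - [-0.022, 0.0, 0.002]
    - [-0.021, 0.001, 0.001]
    - [-0.021, 0.002, 0.002]
    - [-0.022, 0.002, 0.002]
    - [-0.021, 0.002, 0.003]
    - [-0.021, 0.004, 0.002]
    - [-0.021, 0.003, 0.003]
    - [-0.021, 0.004, 0.003]
    - [-0.021, 0.005, 0.003]
    - [-0.021, 0.005, 0.004]
    - [-0.02, 0.005, 0.003]
    - [-0.021, 0.006, 0.004]
  rotation:
    - [-0.03, -0.01, 0.03]
    - [-0.03, 0, 0.02]
    - [-0.03, -0.01, 0.03]
    - [-0.03, 0, 0.03]
    - [-0.03, -0.01, 0.02]
    - [-0.04, 0, 0.03]
    - [-0.03, -0.01, 0.03]
    - [-0.03, 0, 0.03]
    - [-0.03, -0.01, 0.02]
    - [-0.03, -0.01, 0.03]
    - [-0.03, 0, 0.03]
    - [-0.03, -0.01, 0.02]
    - [-0.03, 0, 0.03]
    - [-0.034, -0.007, 0.027]
  jaw: [0, 0, 0, 0, 0, 0, 0, 0, 0, 0, 0, 0, 0, 0]

```text
time_s: 6.2
tool_pos: [0.4491, -0.2199, 0.38]
tool_rot: [154.9, -0.0, 60.1]
force: [0.0, 0.6, -4.6]
grip_width: 0.012
grasp_force: 39.8
```

```bash
cat >> h.py <<'E'
def fk_basis(q):
    R=Ro.identity();M=[]
    for i,a in enumerate(q):
        R=R*Ro.from_euler("zyzyzyz"[i],(-1)**(i%2==0)*a,degrees=True)
        M.append(R)
    z=lambda i:M[i].apply([0,0,1]); x=lambda i:M[i].apply([1,0,0])
    return M[6]*Ro.from_euler("z",90,degrees=True), np.array([z(0),z(2),z(4),z(6),x(0),x(2),x(4)]).T
E
python3 - <<'E'
from h import *
log()
L=json.load(open("log.json"))
A=np.vstack([fk_basis(q)[1] for q,_,_ in L]);b=np.hstack([p for _,p,_ in L])
for cols in([0,1,2,3],[0,1,2,3,4],[0,1,2,3,5],[0,1,2,3,6],list(range(7))):
    x=np.linalg.lstsq(A[:,cols],b,rcond=None)[0]; print(cols,x.round(4),np.abs(A[:,cols]@x-b).max().round(4))
E
```

```text
t 6.2 q [-20.9 -12.7  38.2 117.9  17.   48.5 -20.3] p [ 0.4491 -0.2199  0.38  ] [ 1.5494e+02 -5.0000e-02  6.0050e+01] F [ 0.   0.6 -4.6] w 0.012 39.8
[0, 1, 2, 3] [0.2704 0.4871 0.5121 0.2276] 0.023
[0, 1, 2, 3, 4] [ 0.2622  0.4576  0.5695  0.1724 -0.0514] 0.0279
[0, 1, 2, 3, 5] [ 0.2712  0.4882  0.5148  0.229  -0.0029] 0.0229
[0, 1, 2, 3, 6] [0.2987 0.481  0.5216 0.221  0.0274] 0.0233
[0, 1, 2, 3, 4, 5, 6] [ 0.2311  0.4527  0.5511  0.1633 -0.0575  0.0176 -0.0244] 0.0298
```

```bash
cat >> h.py <<'E'
def fk2(q):
    R=Ro.identity();M=[]
    for i,a in enumerate(q):
        R=R*Ro.from_euler("zyzyzyz"[i],(-1)**(i%2==0)*a,degrees=True); M.append(R)
    e=np.eye(3)
    return M[6]*Ro.from_euler("z",90,degrees=True), np.array([M[0].apply(e[2]),M[2].apply(e[2]),M[4].apply(e[2]),M[6].apply(e[2]),M[5].apply(e[0]),M[0].apply(e[1]),M[2].apply(e[1]),M[4].apply(e[1]),M[2].apply(e[0]),M[4].apply(e[0])]).T
E
python3 - <<'E'
from h import *
import itertools
L=json.load(open("log.json"))
A=np.vstack([fk2(q)[1] for q,_,_ in L]);b=np.hstack([p for _,p,_ in L])
R=[]
for k in(0,1,2,3):
  for ex in itertools.combinations(range(4,10),k):
    c=[0,1,2,3]+list(ex); x=np.linalg.lstsq(A[:,c],b,rcond=None)[0]; R.append((np.abs(A[:,c]@x-b).max().round(4),c,x.round(4)))
for r in sorted(R,key=lambda r:r[0])[:8]: print(*r)
for q,p,r in L: print((Ro.from_euler("xyz",r,degrees=True).inv()*fk2(q)[0]).magnitude()*57.3)
E
```

```text
0.0 [0, 1, 2, 3, 4, 5, 6] [ 2.496e-01  4.677e-01  5.130e-01  1.866e-01 -1.000e-04 -1.560e-02
 -1.100e-02]
0.0 [0, 1, 2, 3, 5, 6, 7] [ 2.495e-01  4.678e-01  5.131e-01  1.865e-01 -1.560e-02 -1.060e-02
 -4.000e-04]
0.0 [0, 1, 2, 3, 5, 6, 8] [ 2.495e-01  4.678e-01  5.130e-01  1.865e-01 -1.570e-02 -1.090e-02
  1.000e-04]
0.0001 [0, 1, 2, 3, 5, 6] [ 0.2494  0.468   0.513   0.1866 -0.0158 -0.0108]
0.0001 [0, 1, 2, 3, 5, 6, 9] [ 2.494e-01  4.680e-01  5.130e-01  1.865e-01 -1.580e-02 -1.070e-02
  1.000e-04]
0.0006 [0, 1, 2, 3, 5, 7, 8] [ 0.2388  0.4773  0.5138  0.1855 -0.0228 -0.0041 -0.0035]
0.0008 [0, 1, 2, 3, 5, 8] [ 0.2344  0.4825  0.5125  0.1865 -0.027  -0.0039]
0.0008 [0, 1, 2, 3, 4, 5, 7] [ 0.2406  0.4747  0.5148  0.1839  0.0037 -0.0212 -0.0055]
2.3305927487757994e-14
3.8212459976313266e-14
4.056653367698792e-14
3.893314281437974e-14
2.3187193436621145e-14
```

```bash
cat >> h.py <<'E'
X6=np.array([0.2494,0.468,0.513,0.1866,0,-0.0158,-0.0108,0,0,0])
LO=np.array([-163.93,-17.29,-79.2,3.27,-89.18,5.43,-154.24]);HI=np.array([163.93,119.83,71.16,140.29,269.18,117.66,154.24])
def ik(p,r,q0,m=1.5):
    def f(q):
        R,A=fk2(q); return np.r_[(A@X6-p)*20,(r.inv()*R).as_rotvec()*5,(q-q0)*3e-5]
    s=least_squares(f,np.clip(q0,LO+m+.01,HI-m-.01),bounds=(LO+m,HI-m),xtol=1e-10)
    R,A=fk2(s.x); return s.x,np.linalg.norm(A@X6-p),(r.inv()*R).magnitude()*57.3
def lay(c,phi,th):  # TCP pose: disc centre c, tool horizontal heading phi, tilt th below horizontal, tool y up
    r=down(phi+90)*Ro.from_euler("x",-(90-th),degrees=True)
    return np.array(c)-.205*r.apply([0,0,1]),r
E
python3 - <<'E'
from h import *
q0=np.array(env.get_obs()["qpos"])
for dx,dy in((0,0),(.025,-.017)):
  for th in(35,40):
    t=np.radians(th)
    for phi in(-100,-80,-60,-35,-10,20,45):
        res=[]
        for cl in(.10,.002):
            p,r=lay([.505+dx,-.353+dy,.003+.055*np.sin(t)+.006*np.cos(t)+cl],phi,th)
            q,e,a=ik(p,r,q0 if not res else res[0][0]); res.append((q,e,a))
        print(dx,th,phi,[(q.round().astype(int).tolist(),round(e*1e3,1),round(a,1)) for q,e,a in res])
E
```

```text
0 35 -100 [([-52, 39, 68, 110, 24, 55, -104], np.float64(0.0), 0.0), ([-47, 48, 60, 112, 20, 47, -110], np.float64(0.0), 0.0)]
0 35 -80 [([-36, 10, 40, 125, 64, 54, -121], np.float64(0.0), 0.0), ([-33, 24, 38, 127, 66, 43, -134], np.float64(0.0), 0.0)]
0 35 -60 [([-24, -4, 31, 137, 85, 42, -118], np.float64(0.0), 0.0), ([-8, 11, 16, 139, 102, 39, -144], np.float64(0.0), 0.0)]
0 35 -35 [([64, -8, -35, 139, 146, 7, -153], np.float64(20.9), 2.7), ([105, 31, -78, 139, 134, 32, -117], np.float64(29.8), 3.5)]
0 35 -10 [([-19, -16, 70, 138, -76, 22, 112], np.float64(0.0), 0.0), ([126, 37, -76, 135, -88, 7, 141], np.float64(6.3), 2.7)]
0 35 20 [([31, 17, 36, 118, -73, 71, 127], np.float64(0.0), 0.0), ([35, 28, 32, 119, -82, 71, 139], np.float64(0.0), 0.0)]
0 35 45 [([48, 29, 17, 97, -59, 87, 132], np.float64(0.0), 0.0), ([49, 37, 16, 99, -61, 82, 140], np.float64(0.0), 0.0)]
0 40 -100 [([-49, 32, 65, 110, 26, 56, -103], np.float64(0.0), 0.0), ([-43, 41, 58, 112, 22, 48, -108], np.float64(0.0), 0.0)]
0 40 -80 [([-33, 7, 39, 123, 59, 53, -113], np.float64(0.0), 0.0), ([-31, 20, 38, 126, 61, 42
[... 1760 characters left out ...]
), ([-34, 25, 44, 122, 56, 38, -120], np.float64(0.0), 0.0)]
0.025 40 -60 [([-22, -2, 34, 131, 74, 37, -104], np.float64(0.0), 0.0), ([-19, 12, 33, 133, 91, 29, -130], np.float64(0.0), 0.0)]
0.025 40 -35 [([-6, -10, 35, 136, 79, 9, -79], np.float64(0.0), 0.0), ([70, 9, -40, 137, 153, 16, -153], np.float64(0.0), 0.0)]
0.025 40 -10 [([-21, -8, 70, 131, -66, 25, 96], np.float64(0.0), 0.0), ([112, 26, -67, 131, -88, 10, 131], np.float64(0.0), 0.0)]
0.025 40 20 [([30, 17, 33, 113, -68, 67, 119], np.float64(0.0), 0.0), ([33, 27, 30, 115, -77, 65, 131], np.float64(0.0), 0.0)]
0.025 40 45 [([47, 29, 16, 93, -55, 84, 126], np.float64(0.0), 0.0), ([48, 36, 15, 95, -58, 79, 134], np.float64(0.0), 0.0)]
```

```bash
python3 - <<'E'
from h import *
th=37;t=np.radians(th);z0=.003+.055*np.sin(t)+.006*np.cos(t)
p,r=lay([.507,-.355,z0+.12],-80,th); print(p)
rows(p,r,13)
E
```

```text
[ 0.47857027 -0.193767    0.28426372]
[[0.003,-0.002,0.007],[0.003,-0.003,0.007],[0.003,-0.003,0.007],[0.003,-0.003,0.006],[0.004,-0.004,0.006],[0.003,-0.005,0.006],[0.003,-0.004,0.005],[0.004,-0.005,0.006],[0.003,-0.006,0.004],[0.003,-0.005,0.005],[0.004,-0.006,0.004],[0.003,-0.007,0.004],[0.002,-0.006,0.004]]
[[-0.04,-0.04,0.05],[-0.03,-0.05,0.06],[-0.04,-0.04,0.05],[-0.03,-0.04,0.05],[-0.04,-0.04,0.05],[-0.03,-0.05,0.06],[-0.04,-0.04,0.05],[-0.03,-0.04,0.05],[-0.04,-0.05,0.05],[-0.03,-0.04,0.06],[-0.04,-0.04,0.05],[-0.03,-0.04,0.05],[-0.037,-0.047,0.054]]
```

>>> send_rows:
  xyz:
    - [0.003, -0.002, 0.007]
    - [0.003, -0.003, 0.007]
    - [0.003, -0.003, 0.007]
    - [0.003, -0.003, 0.006]
    - [0.004, -0.004, 0.006]
    - [0.003, -0.005, 0.006]
    - [0.003, -0.004, 0.005]
    - [0.004, -0.005, 0.006]
    - [0.003, -0.006, 0.004]
    - [0.003, -0.005, 0.005]
    - [0.004, -0.006, 0.004]
    - [0.003, -0.007, 0.004]
    - [0.002, -0.006, 0.004]
    - [0, 0, 0]
    - [0, 0, 0]
  rotation:
    - [-0.04, -0.04, 0.05]
    - [-0.03, -0.05, 0.06]
    - [-0.04, -0.04, 0.05]
    - [-0.03, -0.04, 0.05]
    - [-0.04, -0.04, 0.05]
    - [-0.03, -0.05, 0.06]
    - [-0.04, -0.04, 0.05]
    - [-0.03, -0.04, 0.05]
    - [-0.04, -0.05, 0.05]
    - [-0.03, -0.04, 0.06]
    - [-0.04, -0.04, 0.05]
    - [-0.03, -0.04, 0.05]
    - [-0.037, -0.047, 0.054]
    - [0, 0, 0]
    - [0, 0, 0]
  jaw: [0, 0, 0, 0, 0, 0, 0, 0, 0, 0, 0, 0, 0, 0, 0]

```text
time_s: 7.7
tool_pos: [0.4793, -0.1927, 0.2841]
tool_rot: [127.1, 0.1, 10.2]
force: [-0.4, -0.5, -3.6]
grip_width: 0.0116
grasp_force: 39.8
```

```bash
python3 - <<'E'
from h import *
log()
th=37;t=np.radians(th);z0=.003+.055*np.sin(t)+.006*np.cos(t)
p,r=lay([.507,-.355,z0+.001],-80,th); print(p)
rows(p,r,8)
S=env.read_camera("scene");cv2.imwrite("pics/s4.png",S["image"])
E
```

```text
t 7.7 q [ -15.5    6.2   18.8  122.6   63.4   57.6 -116.1] p [ 0.4793 -0.1927  0.2841] [1.2709e+02 6.0000e-02 1.0200e+01] F [-0.4 -0.5 -3.6] w 0.0116 39.8
[ 0.47857027 -0.193767    0.16526372]
[[-0.0,-0.012,0.009],[-0.0,-0.012,0.009],[-0.0,-0.011,0.009],[-0.0,-0.012,0.009],[-0.0,-0.012,0.009],[-0.001,-0.012,0.009],[0.0,-0.012,0.009],[0.0,-0.011,0.009]]
[[-0.0,-0.0,0.0],[-0.0,-0.0,0.0],[-0.0,-0.0,0.0],[-0.0,-0.0,0.0],[-0.0,-0.0,0.0],[-0.0,-0.0,0.0],[-0.0,-0.0,0.0],[-0.002,-0.002,0.003]]
```

View pics/s4.png

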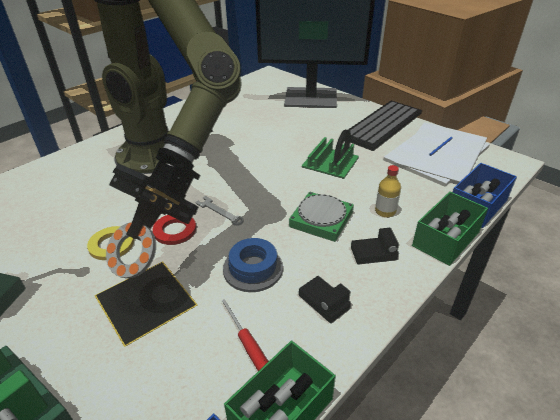

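>>> send_rows:
  xyz:
    - [0, -0.012, 0.009]
    - [0, -0.012, 0.009]
    - [0, -0.011, 0.009]
    - [0, -0.012, 0.009]
    - [0, -0.012, 0.009]
    - [-0.001, -0.012, 0.009]
    - [0, -0.012, 0.009]
    - [0, -0.006, 0.0045]
    - [0, -0.003, 0.0025]
    - [0, 0, 0]
  rotation:
    - [0, 0, 0]
    - [0, 0, 0]
    - [0, 0, 0]
    - [0, 0, 0]
    - [0, 0, 0]
    - [0, 0, 0]
    - [0, 0, 0]
    - [0, 0, 0]
    - [0, 0, 0]
    - [0, 0, 0]
  jaw: [0, 0, 0, 0, 0, 0, 0, 0, 0, 0]

```text
time_s: 8.75
tool_pos: [0.4784, -0.1934, 0.1689]
tool_rot: [127.0, 0.0, 10.1]
force: [-0.0, 0.8, -3.5]
grip_width: 0.0117
grasp_force: 39.8
```

```bash
python3 - <<'E'
from h import *
log()
S=env.read_camera("scene");cv2.imwrite("pics/s5.png",cv2.resize(S["image"][150:350,60:330],None,fx=2.9,fy=2.9,interpolation=cv2.INTER_CUBIC))
E
```

```text
t 8.75 q [ -15.1   19.2   19.2  125.6   70.1   48.8 -132.4] p [ 0.4784 -0.1934  0.1689] [1.2701e+02 3.0000e-02 1.0130e+01] F [-0.   0.8 -3.5] w 0.0117 39.8
```

View pics/s5.png

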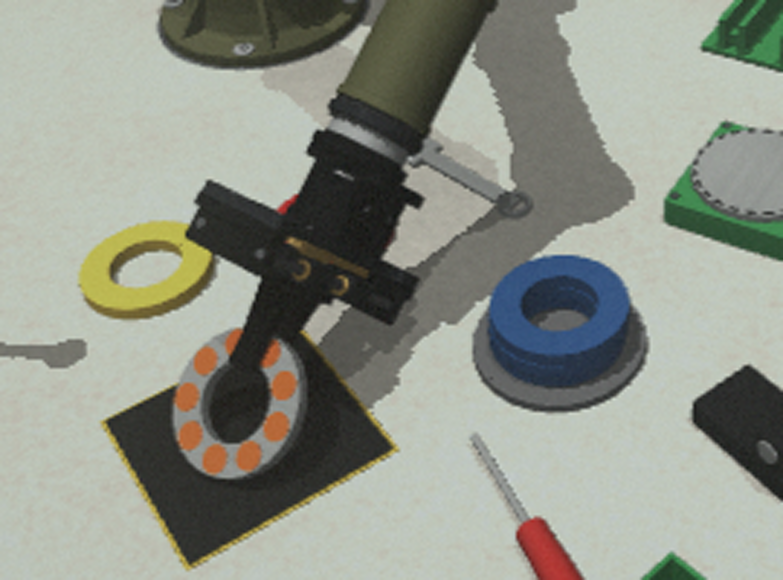

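>>> send_rows:
  xyz:
    - [0, -0.0016, 0.0012]
    - [0, -0.0012, 0.0009]
    - [0, 0, 0]
  rotation:
    - [0, 0, 0]
    - [0, 0, 0]
    - [0, 0, 0]
  jaw: [0, 0, 0]

```text
time_s: 9.1
tool_pos: [0.4783, -0.1932, 0.1653]
tool_rot: [127.0, 0.0, 10.1]
force: [-0.2, -1.6, -3.2]
grip_width: 0.0118
grasp_force: 39.8
```

>>> send_rows:
  xyz:
    - [0, -0.0008, 0.0006]
    - [0, 0, 0]
    - [0, 0, 0]
    - [0, 0, 0]
    - [0, 0, 0]
    - [0, 0, 0]
    - [0, 0, 0]
  rotation:
    - [0, 0, 0]
    - [0, 0, 0]
    - [0, 0, 0]
    - [0, 0, 0]
    - [0, 0, 0]
    - [0, 0, 0]
    - [0, 0, 0]
  jaw: [0, 0.2, 0.3, 0.4, 0.55, 0.7, 0.7]

```text
time_s: 9.8
tool_pos: [0.4781, -0.1935, 0.1642]
tool_rot: [127.0, 0.0, 10.1]
force: [0.1, -0.4, -2.4]
grip_width: 0.0495
grasp_force: 0.8
```

```bash
python3 - <<'E'
from h import *
log()
S=env.read_camera("scene");cv2.imwrite("pics/s6.png",cv2.resize(S["image"][150:350,60:330],None,fx=2.9,fy=2.9,interpolation=cv2.INTER_CUBIC))
E
```

```text
t 9.8 q [ -15.1   19.8   19.3  125.7   70.4   48.5 -133.2] p [ 0.4781 -0.1935  0.1642] [1.2699e+02 5.0000e-02 1.0090e+01] F [ 0.1 -0.4 -2.4] w 0.0495 0.8
```

View pics/s6.png

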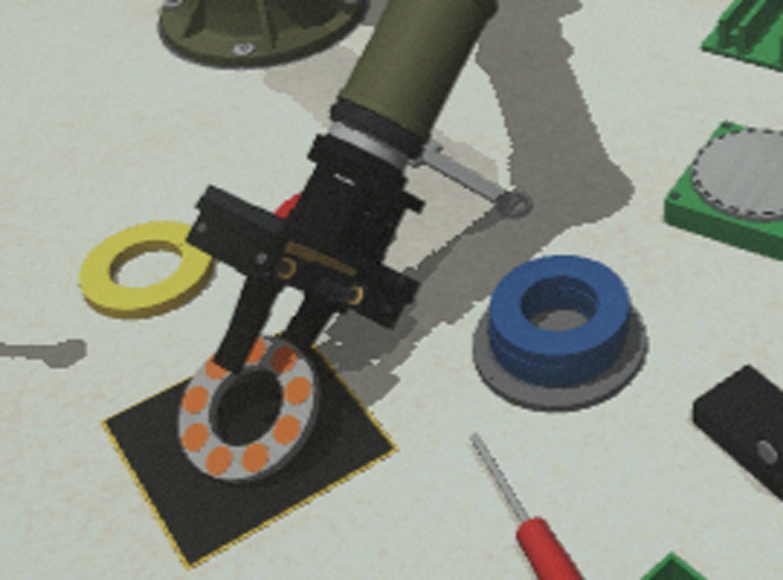

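>>> send_rows:
  xyz:
    - [0, 0, 0]
    - [0, -0.0032, 0.0024]
    - [0, -0.0032, 0.0024]
    - [0, 0, 0]
    - [0, -0.006, -0.008]
    - [0, -0.006, -0.008]
    - [0, -0.006, -0.008]
    - [0, -0.006, -0.008]
    - [0, -0.006, -0.008]
    - [0, -0.006, -0.008]
    - [0, 0, 0]
  rotation:
    - [0, 0, 0]
    - [0, 0, 0]
    - [0, 0, 0]
    - [0, 0, 0]
    - [0, 0, 0]
    - [0, 0, 0]
    - [0, 0, 0]
    - [0, 0, 0]
    - [0, 0, 0]
    - [0, 0, 0]
    - [0, 0, 0]
  jaw: [0.7, 0.7, 0.7, 0.7, 0.7, 0.7, 0.7, 0.7, 0.7, 0.7, 0.7]

```text
time_s: 10.95
tool_pos: [0.4679, -0.1325, 0.1563]
tool_rot: [127.0, 0.0, 10.3]
force: [-0.4, -0.1, 0.2]
grip_width: 0.0605
grasp_force: 0.0
```

```bash
python3 - <<'E'
from h import *
log()
S=env.read_camera("scene");cv2.imwrite("pics/s7.png",cv2.resize(S["image"][150:350,60:330],None,fx=2.9,fy=2.9,interpolation=cv2.INTER_CUBIC))
E
```

```text
t 10.95 q [ -19.9   19.3   15.8  127.3   66.9   53.3 -136.6] p [ 0.4679 -0.1325  0.1563] [1.2704e+02 2.0000e-02 1.0260e+01] F [-0.4 -0.1  0.2] w 0.0605 0.0
```

View pics/s7.png

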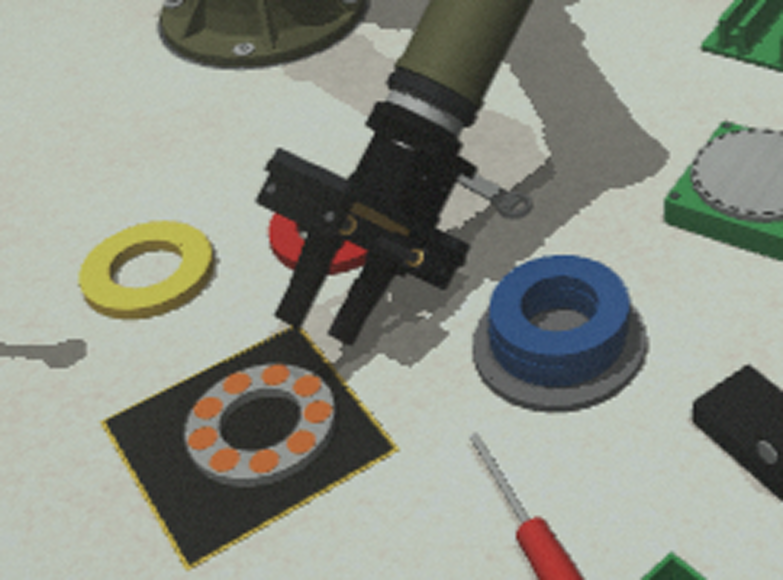

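```bash
python3 - <<'E'
from h import *
o=env.get_obs(); p0=np.array(o["tool_pos"])+[0,0,.08]
rows([.455,-.30,.36],down(55),14,p0=p0)
E
```

```text
[[-0.003,0.014,0.004],[-0.004,0.014,0.003],[-0.004,0.014,0.002],[-0.006,0.014,0.001],[-0.006,0.013,-0.0],[-0.007,0.013,-0.001],[-0.007,0.013,-0.002],[-0.008,0.012,-0.004],[-0.009,0.012,-0.004],[-0.008,0.011,-0.004],[-0.01,0.01,-0.006],[-0.01,0.009,-0.007],[-0.009,0.008,-0.007],[-0.011,0.007,-0.008]]
[[0.06,0.03,-0.05],[0.07,0.02,-0.05],[0.06,0.03,-0.06],[0.06,0.02,-0.05],[0.06,0.03,-0.05],[0.07,0.03,-0.05],[0.06,0.02,-0.05],[0.06,0.03,-0.05],[0.06,0.02,-0.05],[0.07,0.03,-0.06],[0.06,0.02,-0.05],[0.06,0.03,-0.05],[0.06,0.03,-0.05],[0.067,0.021,-0.053]]
```

>>> send_rows:
  xyz:
    - [0, 0.032, -0.024]
    - [0, 0.032, -0.024]
    - [-0.003, 0.014, 0.004]
    - [-0.004, 0.014, 0.003]
    - [-0.004, 0.014, 0.002]
    - [-0.006, 0.014, 0.001]
    - [-0.006, 0.013, 0]
    - [-0.007, 0.013, -0.001]
    - [-0.007, 0.013, -0.002]
    - [-0.008, 0.012, -0.004]
    - [-0.009, 0.012, -0.004]
    - [-0.008, 0.011, -0.004]
    - [-0.01, 0.01, -0.006]
    - [-0.01, 0.009, -0.007]
    - [-0.009, 0.008, -0.007]
    - [-0.011, 0.007, -0.008]
    - [0, 0, 0]
  rotation:
    - [0, 0, 0]
    - [0, 0, 0]
    - [0.06, 0.03, -0.05]
    - [0.07, 0.02, -0.05]
    - [0.06, 0.03, -0.06]
    - [0.06, 0.02, -0.05]
    - [0.06, 0.03, -0.05]
    - [0.07, 0.03, -0.05]
    - [0.06, 0.02, -0.05]
    - [0.06, 0.03, -0.05]
    - [0.06, 0.02, -0.05]
    - [0.07, 0.03, -0.06]
    - [0.06, 0.02, -0.05]
    - [0.06, 0.03, -0.05]
    - [0.06, 0.03, -0.05]
    - [0.067, 0.021, -0.053]
    - [0, 0, 0]
  jaw: [0.5, 0.5, 0.5, 0.5, 0.5, 0.5, 0.5, 0.5, 0.5, 0.5, 0.5, 0.5, 0.5, 0.5, 0.5, 0.5, 0.5]

```text
time_s: 12.7
tool_pos: [0.4537, -0.3044, 0.3605]
tool_rot: [180.0, 0.1, 54.6]
force: [0.0, -1.0, -0.9]
grip_width: 0.0437
grasp_force: 0.0
```

```bash
cat >> h.py <<'E'
def pads(c,z,box=None):
    m=mask(c,(3,110,80),(16,255,255),box); m=cv2.morphologyEx(m,cv2.MORPH_CLOSE,np.ones((2,2)))
    n,_,st,ce=cv2.connectedComponentsWithStats(m); k=[i for i in range(1,n) if st[i,4]>=6]
    P=plane(c,ce[k],z) if k else np.zeros((0,3)); return ce[k],st[k,4],P
E
python3 - <<'E'
from h import *
log()
for n in("top","scene"):
    c=env.read_camera(n); ce,a,P=pads(c,.015); print(n,[(x.round(0).astype(int).tolist(),int(b),p[:2].round(3).tolist()) for x,b,p in zip(ce,a,P)])
    Q=P[np.linalg.norm(P[:,:2]-[.507,-.35],axis=1)<.1]
    print(len(Q),least_squares(lambda q:np.linalg.norm(Q[:,:2]-q,axis=1)-.0425,[.507,-.35],loss="soft_l1",f_scale=.002).x, circle(Q))
    im=cv2.resize(c["image"],(400,300)); cv2.imwrite(f"/tmp/{n}.png",im)
E
```

```text
t 12.7 q [  2.3   7.6  31.4 102.5  -4.1  71.   -0.6] p [ 0.4537 -0.3044  0.3605] [1.7996e+02 1.2000e-01 5.4610e+01] F [ 0.  -1.  -0.9] w 0.0437 0.0
top [([156, 116], 6, [0.77, 0.281]), ([381, 120], 9, [0.772, -0.275]), ([411, 209], 53, [0.549, -0.337]), ([423, 211], 54, [0.544, -0.366]), ([400, 215], 56, [0.533, -0.312]), ([432, 221], 54, [0.522, -0.386]), ([397, 226], 60, [0.506, -0.302]), ([430, 232], 29, [0.494, -0.381]), ([402, 238], 55, [0.479, -0.311]), ([413, 244], 64, [0.464, -0.338]), ([344, 266], 12, [0.412, -0.174]), ([358, 271], 18, [0.401, -0.206])]
8 [ 0.50687304 -0.34420665] (array([ 0.50709991, -0.3439653 ]), np.float64(0.042310518535743774))
scene [([459, 7], 1445, [-0.009, 2.196]), ([443, 89], 827, [0.481, 1.048]), ([485, 128], 425, [0.733, 0.853]), ([393, 176], 9, [0.657, 0.398]), ([167, 243], 6, [0.406, -0.223]), ([172, 244], 10, [0.42, -0.216]), ([155, 280], 53, [0.486, -0.31]), ([142, 283], 53, [0.472, -0.335]), ([166, 284], 49, [0.513, -0.3]), ([132, 291], 57, [0.476, -0.364]), ([170, 292], 55, [0.54, -0.31]), ([130, 302], 62, [0.499, -0.382]), ([164, 303], 60, [0.555, -0.335]), ([138, 309], 63, [0.528, -0.382]), ([152, 310], 64, [0.55, -0.363])]
9 [ 0.51326779 -0.34273323] (array([ 0.51326819, -0.34273154]), np.float64(0.04230945882769612))
```

```bash
python3 - <<'E'
from h import *
g=np.array([.510,-.3435])-.0425*np.array([.815,-.579]); print(g)
rows([*g,.1875],down(54.6),6)
E
```

```text
[ 0.4753625 -0.3188925]
[[-0.0,0.005,0.029],[-0.001,0.004,0.028],[0.0,0.005,0.029],[-0.0,0.004,0.028],[-0.0,0.005,0.029],[-0.001,0.004,0.029]]
[[-0.0,0.0,0.0],[-0.0,0.0,0.0],[-0.0,0.0,0.0],[-0.0,0.0,0.0],[-0.0,0.0,0.0],[-0.0,0.001,0.002]]
```

>>> send_rows:
  xyz:
    - [0, 0.014, 0.02]
    - [-0.001, 0.013, 0.02]
    - [0, 0, 0.03]
    - [0, 0, 0.035]
    - [-0.001, 0, 0.035]
    - [0, 0, 0.023]
    - [0, 0, 0.006]
    - [0, 0, 0.004]
    - [0, 0, 0]
  rotation:
    - [0, 0, 0]
    - [0, 0, 0]
    - [0, 0, 0]
    - [0, 0, 0]
    - [0, 0, 0]
    - [0, 0, 0]
    - [0, 0, 0]
    - [0, 0, 0]
    - [0, 0, 0]
  jaw: [0.55, 0.55, 0.55, 0.55, 0.55, 0.55, 0.55, 0.55, 0.55]

```text
time_s: 13.7
tool_pos: [0.4756, -0.3182, 0.1872]
tool_rot: [180.0, 0.0, 54.9]
force: [0.9, 0.2, 1.5]
grip_width: 0.0476
grasp_force: 0.0
```

>>> send_rows:
  xyz:
    - [0, 0, 0]
    - [0, 0, 0]
    - [0, 0, 0]
    - [0, 0, 0]
    - [0, 0, 0]
    - [0, 0, 0]
    - [0, 0, -0.01]
    - [0, 0, -0.03]
    - [0, 0, -0.04]
    - [0, 0, -0.04]
    - [0, 0, -0.03]
    - [0, 0, 0]
  rotation:
    - [0, 0, 0]
    - [0, 0, 0]
    - [0, 0, 0]
    - [0, 0, 0]
    - [0, 0, 0]
    - [0, 0, 0]
    - [0, 0, 0]
    - [0, 0, 0]
    - [0, 0, 0]
    - [0, 0, 0]
    - [0, 0, 0]
    - [0, 0, 0]
  jaw: [0.45, 0.35, 0.25, 0.1, 0, 0, 0, 0, 0, 0, 0, 0]
  newtons: 50

```text
time_s: 14.9
tool_pos: [0.4763, -0.3198, 0.3415]
tool_rot: [179.5, -0.1, 54.9]
force: [0.7, -1.1, -3.7]
grip_width: 0.025
grasp_force: 48.1
```

```bash
python3 - <<'E'
from h import *
log(); o=env.get_obs(); p=np.array(o["tool_pos"]); r=Ro.from_euler("xyz",o["tool_rot"],degrees=True)
ex=(p+r.apply([0,.0425,.1803]))  # disc top face centre expected: tool z at grip .1872 -> .015 top = .1722
zt=p[2]-.1722; print("expected centre",ex[:2],"ztop",zt)
for n in("top","scene"):
    c=env.read_camera(n); ce,a,P=pads(c,zt)
    Q=P[np.linalg.norm(P[:,:2]-ex[:2],axis=1)<.07]
    print(n,len(Q),least_squares(lambda q:np.linalg.norm(Q[:,:2]-q,axis=1)-.0425,ex[:2],loss="soft_l1",f_scale=.002).x,circle(Q))
E
```

```text
t 14.9 q [  3.3  12.1  31.9 100.3  -6.9  69.    1.9] p [ 0.4763 -0.3198  0.3415] [ 1.7952e+02 -7.0000e-02  5.4860e+01] F [ 0.7 -1.1 -3.7] w 0.025 48.1
expected centre [ 0.51241    -0.34488571] ztop 0.16933655344364099
top 4 [ 0.512071   -0.34859292] (array([ 0.50629567, -0.35225896]), np.float64(0.04809047574038149))
scene 7 [ 0.51792827 -0.34518373] (array([ 0.51815275, -0.34530557]), np.float64(0.042146057236322226))
```

```bash
python3 - <<'E'
from h import *
p,r=rows([.5722,.1058,.31],down(100.5),16); print(p)
E
```

```text
[[0.025,-0.01,0.002],[0.026,-0.009,0.001],[0.026,-0.008,0.002],[0.026,-0.006,0.002],[0.027,-0.005,0.001],[0.027,-0.004,0.002],[0.027,-0.003,0.002],[0.027,-0.001,0.001],[0.027,0.001,0.002],[0.028,0.001,0.002],[0.027,0.004,0.001],[0.027,0.004,0.002],[0.026,0.006,0.002],[0.026,0.007,0.001],[0.026,0.008,0.002],[0.026,0.01,0.001]]
[[-0.0,-0.0,-0.05],[-0.0,-0.0,-0.05],[-0.0,-0.0,-0.05],[-0.0,-0.0,-0.05],[-0.0,-0.0,-0.05],[-0.0,-0.0,-0.05],[-0.0,-0.0,-0.05],[-0.0,-0.0,-0.05],[-0.0,-0.0,-0.05],[-0.0,-0.0,-0.05],[-0.0,-0.0,-0.05],[-0.0,-0.0,-0.05],[-0.0,-0.0,-0.05],[-0.0,-0.0,-0.05],[-0.0,-0.0,-0.05],[-0.0,-0.0,-0.046]]
[0.57246134 0.10613112 0.3104908 ]
```

>>> send_rows:
  xyz:
    - [0.025, -0.01, 0.002]
    - [0.026, -0.009, 0.001]
    - [0.026, -0.008, 0.002]
    - [0.026, -0.006, 0.002]
    - [0.027, -0.005, 0.001]
    - [0.027, -0.004, 0.002]
    - [0.027, -0.003, 0.002]
    - [0.027, -0.001, 0.001]
    - [0.027, 0.001, 0.002]
    - [0.028, 0.001, 0.002]
    - [0.027, 0.004, 0.001]
    - [0.027, 0.004, 0.002]
    - [0.026, 0.006, 0.002]
    - [0.026, 0.007, 0.001]
    - [0.026, 0.008, 0.002]
    - [0.026, 0.01, 0.001]
    - [0, 0, 0.03]
    - [0, 0, 0.03]
    - [0, 0, 0]
  rotation:
    - [0, 0, -0.05]
    - [0, 0, -0.05]
    - [0, 0, -0.05]
    - [0, 0, -0.05]
    - [0, 0, -0.05]
    - [0, 0, -0.05]
    - [0, 0, -0.05]
    - [0, 0, -0.05]
    - [0, 0, -0.05]
    - [0, 0, -0.05]
    - [0, 0, -0.05]
    - [0, 0, -0.05]
    - [0, 0, -0.05]
    - [0, 0, -0.05]
    - [0, 0, -0.05]
    - [0, 0, -0.046]
    - [0, 0, 0]
    - [0, 0, 0]
    - [0, 0, 0]
  jaw: [0, 0, 0, 0, 0, 0, 0, 0, 0, 0, 0, 0, 0, 0, 0, 0, 0, 0, 0]

```text
time_s: 16.9
tool_pos: [0.5707, 0.1069, 0.246]
tool_rot: [-179.4, 0.0, 100.6]
force: [-1.9, -0.8, -4.2]
grip_width: 0.0251
grasp_force: 48.1
```

```bash
cat > m.py <<'E'
from h import *
log(); o=env.get_obs(); p=np.array(o["tool_pos"]); r=Ro.from_euler("xyz",o["tool_rot"],degrees=True)
ex=(p+r.apply([0,.0425,.1722])); print("expected",ex)
for n in("top","scene"):
    c=env.read_camera(n); ce,a,P=pads(c,ex[2])
    Q=P[np.linalg.norm(P[:,:2]-ex[:2],axis=1)<.07]
    print(n,len(Q),least_squares(lambda q:np.linalg.norm(Q[:,:2]-q,axis=1)-.0425,ex[:2],loss="soft_l1",f_scale=.002).x,circle(Q),np.median(a))
E
python3 m.py
```

```text
t 16.9 q [-21.9  17.6  10.1 103.6  -3.5  59.7   0.2] p [0.5707 0.1069 0.246 ] [-1.7942e+02  3.0000e-02  1.0063e+02] F [-1.9 -0.8 -4.2] w 0.0251 48.1
expected [0.61075006 0.11432863 0.07333461]
top 2 [0.6093829  0.11205166] (array([0.61532987, 0.00653418]), np.float64(0.06718745791992131)) 48.0
scene 9 [0.61481822 0.11445582] (array([0.61455562, 0.11412805]), np.float64(0.042199927906232414)) 30.0
```

```bash
python3 - <<'E'
from h import *
for n,bb in(("top",(180,140,265,215)),("scene",(280,180,360,245))):
    c={k:v for k,v in env.read_camera(n).items()}; c["image"]=cv2.imread(f"pics/{n}0.png")
    g=mask(c,(0,0,0),(180,255,255),bb)
    hsv=cv2.cvtColor(c["image"],cv2.COLOR_BGR2HSV); gray=cv2.cvtColor(c["image"],cv2.COLOR_BGR2GRAY).astype(float)
    bh=cv2.morphologyEx(gray.astype(np.uint8),cv2.MORPH_BLACKHAT,np.ones((7,7)))
    m=(g>0)&(bh>15)&(hsv[...,1]<90)
    q=np.argwhere(m)[:,::-1]; P=plane(c,q,.038)[:,:2]
    w=np.minimum(bh[m],80)/80.
    for x0 in([.613,.115],[.619,.111]):
        k=abs(np.linalg.norm(P-x0,axis=1)-.0585)<.008; 
        x=np.array(x0)
        for _ in range(5):
            k=abs(np.linalg.norm(P-x,axis=1)-.0585)<.006
            s=least_squares(lambda v:w[k]*(np.linalg.norm(P[k]-v[:2],axis=1)-v[2]),[*x,.0585],loss="soft_l1",f_scale=.001);x=s.x[:2]
        a=np.degrees(np.arctan2(*(P[k]-x).T[::-1])); print(n,k.sum(),s.x.round(4),np.histogram(a,8,(-180,180))[0])
    # inner steel: saturation low bright region centroid-based contour
    st=((g>0)&(hsv[...,1]<60)&(gray>110)).astype(np.uint8)*255
E
```

```text
top 272 [0.6137 0.116  0.0605] [37 15 53 28 43 24 61 11]
top 272 [0.6137 0.116  0.0605] [37 15 53 28 43 24 61 11]
scene 170 [0.6166 0.1159 0.059 ] [18 26 25 25 23 16 14 23]
scene 170 [0.6166 0.1159 0.059 ] [18 26 25 25 23 16 14 23]
```

>>> send_rows:
  xyz:
    - [0.002, 0.003, 0.006]
    - [0, 0, 0.01]
    - [0, 0, 0.004]
    - [0, 0, 0]
    - [0, 0, 0]
  rotation:
    - [0, 0, 0]
    - [0, 0, 0]
    - [0, 0, 0]
    - [0, 0, 0]
    - [0, 0, 0]
  jaw: [0, 0, 0, 0, 0]

```text
time_s: 17.6
tool_pos: [0.5752, 0.1084, 0.2304]
tool_rot: [-179.9, -0.0, 100.5]
force: [0.2, -0.0, -3.7]
grip_width: 0.0252
grasp_force: 48.1
```

```bash
python3 m.py
```

```text
t 17.6 q [-21.8  19.   10.  103.8  -3.9  57.6   0.2] p [0.5752 0.1084 0.2304] [-179.93   -0.    100.49] F [ 0.2 -0.  -3.7] w 0.0252 48.1
expected [0.61676554 0.11612931 0.05811026]
top 2 [0.615966   0.11425767] (array([ 0.62161231, -0.00471474]), np.float64(0.0804694857408824)) 44.0
scene 9 [0.62143617 0.11438996] (array([0.62128375, 0.11432818]), np.float64(0.04240045653534414)) 30.5
```

>>> send_rows:
  xyz:
    - [0.002, -0.003, 0.003]
    - [0, 0, 0.002]
    - [0, 0, 0]
    - [0, 0, 0]
  rotation:
    - [0, 0, 0]
    - [0, 0, 0]
    - [0, 0, 0]
    - [0, 0, 0]
  jaw: [0, 0, 0, 0]

```text
time_s: 18.1
tool_pos: [0.5719, 0.11, 0.2255]
tool_rot: [-180.0, -0.0, 100.5]
force: [-0.0, -1.0, -4.5]
grip_width: 0.0251
grasp_force: 48.1
```

```bash
python3 m.py
```

```text
t 18.1 q [-22.   19.    9.9 104.4  -3.9  56.9   0. ] p [0.5719 0.11   0.2255] [-1.7996e+02 -1.0000e-02  1.0050e+02] F [-0.  -1.  -4.5] w 0.0251 48.1
expected [0.61354915 0.11769233 0.05327239]
top 2 [0.61152838 0.11596815] (array([0.61825394, 0.01354373]), np.float64(0.06431917538937187)) 38.0
scene 9 [0.61846079 0.11545522] (array([0.61821166, 0.11522831]), np.float64(0.042450809975250504)) 32.0
```

>>> send_rows:
  xyz:
    - [0, 0, 0.002]
    - [0, 0, 0.001]
    - [0, 0, 0]
  rotation:
    - [0, 0, 0]
    - [0, 0, 0]
    - [0, 0, 0]
  jaw: [0, 0, 0]

```text
time_s: 18.5
tool_pos: [0.5719, 0.1099, 0.2224]
tool_rot: [-180.0, -0.0, 100.5]
force: [-0.0, 0.2, -4.1]
grip_width: 0.0249
grasp_force: 48.1
```

>>> send_rows:
  xyz:
    - [0, 0, 0.0007]
    - [0, 0, 0]
  rotation:
    - [0, 0, 0]
    - [0, 0, 0]
  jaw: [0, 0]

```text
time_s: 18.7
tool_pos: [0.572, 0.1099, 0.2223]
tool_rot: [-180.0, -0.0, 100.5]
force: [-2.0, -0.3, -0.6]
grip_width: 0.0252
grasp_force: 48.1
```

Contact. Open gently and rise.

>>> send_rows:
  xyz:
    - [0, 0, 0]
    - [0, 0, 0]
    - [0, 0, 0]
    - [0, 0, 0]
    - [0, 0, -0.01]
    - [0, 0, -0.03]
    - [0, 0, -0.04]
    - [0, -0.04, -0.04]
    - [0, -0.04, 0]
    - [0, 0, 0]
  rotation:
    - [0, 0, 0]
    - [0, 0, 0]
    - [0, 0, 0]
    - [0, 0, 0]
    - [0, 0, 0]
    - [0, 0, 0]
    - [0, 0, 0]
    - [0, 0, 0]
    - [0, 0, 0]
    - [0, 0, 0]
  jaw: [0.35, 0.45, 0.55, 0.55, 0.55, 0.55, 0.55, 0.55, 0.55, 0.55]

```text
time_s: 19.7
tool_pos: [0.4944, 0.0952, 0.3384]
tool_rot: [-179.9, -0.1, 100.5]
force: [-0.6, -0.9, -0.5]
grip_width: 0.0475
grasp_force: 0.0
```

```bash
python3 - <<'E'
from h import *
log()
for n in("top","scene"):
    c=env.read_camera(n); ce,a,P=pads(c,.05)
    Q=P[np.linalg.norm(P[:,:2]-[.614,.116],axis=1)<.07]
    print(n,len(Q),least_squares(lambda q:np.linalg.norm(Q[:,:2]-q,axis=1)-.0425,[.614,.116],loss="soft_l1",f_scale=.002).x,circle(Q))
    cv2.imwrite(f"pics/{n}_placed.png",c["image"])
c=env.read_camera("top");a=cv2.resize(c["image"][140:215,180:265],(400,353),interpolation=cv2.INTER_CUBIC)
c=env.read_camera("scene");b=cv2.resize(c["image"][175:250,280:365],(400,353),interpolation=cv2.INTER_CUBIC)
cv2.imwrite("pics/last.png",np.hstack([a,b]))
E
```

```text
t 19.7 q [-23.6   3.1  10.  108.9  -0.6  68.2  -2.8] p [0.4944 0.0952 0.3384] [-1.7989e+02 -6.0000e-02  1.0049e+02] F [-0.6 -0.9 -0.5] w 0.0475 0.0
top 2 [0.61056463 0.11269398] (array([0.6158793 , 0.06491773]), np.float64(0.016933208696293767))
scene 9 [0.61866718 0.11590546] (array([0.61866476, 0.11590529]), np.float64(0.04226947945022816))
```

```bash
python3 - <<'E'
from h import *
p,r=rows([.55,-.115,.32],down(78.2),10); print(p)
E
```

```text
[[-0.022,0.001,0.002],[-0.021,0.002,0.002],[-0.022,0.003,0.001],[-0.021,0.004,0.002],[-0.022,0.005,0.002],[-0.021,0.005,0.002],[-0.021,0.006,0.001],[-0.02,0.007,0.002],[-0.02,0.008,0.002],[-0.02,0.008,0.002]]
[[0.0,-0.0,0.04],[0.0,-0.0,0.04],[0.0,-0.0,0.04],[0.0,-0.0,0.04],[0.0,-0.0,0.03],[0.0,-0.0,0.04],[0.0,-0.0,0.04],[0.0,-0.0,0.04],[0.0,-0.0,0.04],[0.001,-0.0,0.039]]
[ 0.5496834  -0.1144786   0.31975529]
```

>>> send_rows:
  xyz:
    - [-0.022, 0.001, 0.002]
    - [-0.021, 0.002, 0.002]
    - [-0.022, 0.003, 0.001]
    - [-0.021, 0.004, 0.002]
    - [-0.022, 0.005, 0.002]
    - [-0.021, 0.005, 0.002]
    - [-0.021, 0.006, 0.001]
    - [-0.02, 0.007, 0.002]
    - [-0.02, 0.008, 0.002]
    - [-0.02, 0.008, 0.002]
    - [0, 0, 0]
    - [0, 0, 0]
  rotation:
    - [0, 0, 0.04]
    - [0, 0, 0.04]
    - [0, 0, 0.04]
    - [0, 0, 0.04]
    - [0, 0, 0.03]
    - [0, 0, 0.04]
    - [0, 0, 0.04]
    - [0, 0, 0.04]
    - [0, 0, 0.04]
    - [0, 0, 0.039]
    - [0, 0, 0]
    - [0, 0, 0]
  jaw: [0.55, 0.55, 0.55, 0.55, 0.55, 0.55, 0.55, 0.55, 0.55, 0.55, 0.55, 0.55]

```text
time_s: 21.1
tool_pos: [0.5491, -0.1152, 0.319]
tool_rot: [-179.9, -0.0, 78.1]
force: [0.3, 0.0, -0.1]
grip_width: 0.0481
grasp_force: 0.0
```

```bash
python3 - <<'E'
from h import *
log(); im=[]
for n,(x,y) in(("top",(180,140)),("scene",(280,175))):
    c=env.read_camera(n); ce,a,P=pads(c,.05)
    Q=P[np.linalg.norm(P[:,:2]-[.614,.116],axis=1)<.07]
    print(n,len(Q),least_squares(lambda q:np.linalg.norm(Q[:,:2]-q,axis=1)-.0425,[.614,.116],loss="soft_l1",f_scale=.002).x,circle(Q))
    im.append(cv2.resize(c["image"][y:y+75,x:x+85],(400,353),interpolation=cv2.INTER_CUBIC))
cv2.imwrite("pics/last.png",np.hstack(im))
E
```

```text
t 21.1 q [-10.2  11.2  21.7 103.   -4.5  66.7   1.1] p [ 0.5491 -0.1152  0.319 ] [-1.7992e+02 -1.0000e-02  7.8130e+01] F [ 0.3  0.  -0.1] w 0.0481 0.0
top 10 [0.61112587 0.11458609] (array([0.61040706, 0.11354297]), np.float64(0.04316179433298347))
scene 9 [0.61868477 0.11589663] (array([0.61868232, 0.11589728]), np.float64(0.0422257960925164))
```

View pics/last.png

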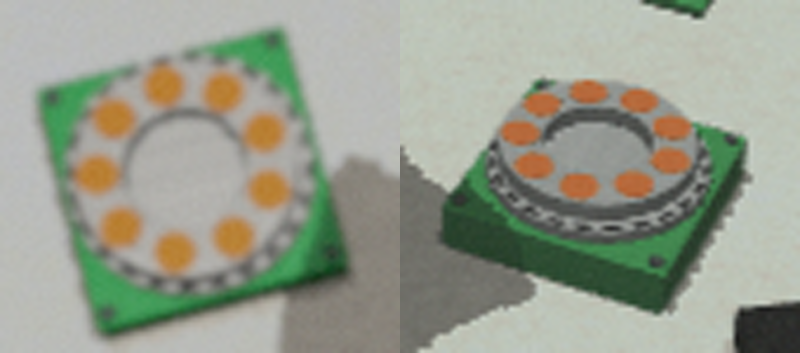

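>>> send_rows:
  xyz:
    - [0.001, 0.011, 0.01]
    - [0, 0.0105, 0.02]
    - [0, 0, 0.03]
    - [0, 0, 0.02]
    - [0, 0, 0.01]
    - [0, 0, 0.004]
    - [0, 0, 0]
    - [0, 0, 0]
  rotation:
    - [0, 0, 0]
    - [0, 0, 0]
    - [0, 0, 0]
    - [0, 0, 0]
    - [0, 0, 0]
    - [0, 0, 0]
    - [0, 0, 0]
    - [0, 0, 0]
  jaw: [0.55, 0.55, 0.55, 0.55, 0.55, 0.55, 0.55, 0.55]

```text
time_s: 22.0
tool_pos: [0.5708, -0.118, 0.2264]
tool_rot: [179.9, -0.0, 78.2]
force: [-0.1, 0.0, 0.5]
grip_width: 0.0478
grasp_force: 0.0
```

>>> send_rows:
  xyz:
    - [0, -0.0005, 0.0034]
    - [0, 0, 0]
    - [0, 0, 0]
    - [0, 0, 0]
    - [0, 0, 0]
    - [0, 0, 0]
    - [0, 0, 0]
    - [0, 0, 0]
  rotation:
    - [0, 0, 0]
    - [0, 0, 0]
    - [0, 0, 0]
    - [0, 0, 0]
    - [0, 0, 0]
    - [0, 0, 0]
    - [0, 0, 0]
    - [0, 0, 0]
  jaw: [0.55, 0.5, 0.42, 0.35, 0.28, 0.1, 0, 0]

```text
time_s: 22.8
tool_pos: [0.5699, -0.1182, 0.2221]
tool_rot: [180.0, 0.0, 78.2]
force: [1.4, -2.1, 0.3]
grip_width: 0.0241
grasp_force: 52.0
```

>>> send_rows:
  xyz:
    - [0, 0, -0.003]
    - [0, 0, -0.005]
    - [0, 0, -0.01]
    - [0, 0, -0.02]
    - [0, 0, -0.03]
    - [0, 0, -0.03]
    - [0, 0, 0]
  rotation:
    - [0, 0, 0]
    - [0, 0, 0]
    - [0, 0, 0]
    - [0, 0, 0]
    - [0, 0, 0]
    - [0, 0, 0]
    - [0, 0, 0]
  jaw: [0, 0, 0, 0, 0, 0, 0]

```text
time_s: 23.5
tool_pos: [0.5713, -0.1185, 0.325]
tool_rot: [179.5, -0.1, 78.2]
force: [0.2, 0.6, -1.1]
grip_width: 0.0238
grasp_force: 52.1
```

```bash
python3 - <<'E'
from h import *
log()
# target: same TCP-from-disc geometry, yaw 100.5, above TCP used for the padded disc
rows([.572,.110,.31],down(100.5),10)
c=env.read_camera("scene"); m=mask(c,(100,100,40),(125,255,255),(180,140,330,300))
n,_,st,ce=cv2.connectedComponentsWithStats(m); print([(s.tolist()) for s in st[1:] if s[4]>60])
E
```

```text
t 23.5 q [-9.9 13.5 21.9 99.8 -5.5 67.3  1.7] p [ 0.5713 -0.1185  0.325 ] [ 1.7953e+02 -6.0000e-02  7.8200e+01] F [ 0.2  0.6 -1.1] w 0.0238 52.1
[[0.022,-0.005,0.001],[0.023,-0.003,0.002],[0.023,-0.003,0.001],[0.022,-0.002,0.002],[0.023,-0.001,0.001],[0.023,-0.0,0.002],[0.023,0.0,0.001],[0.023,0.002,0.002],[0.022,0.002,0.001],[0.023,0.004,0.002]]
[[0.0,0.0,-0.04],[0.0,0.0,-0.04],[0.0,0.0,-0.04],[0.0,0.0,-0.04],[0.0,0.0,-0.03],[0.0,0.0,-0.04],[0.01,0.0,-0.04],[-0.0,0.0,-0.04],[-0.0,0.0,-0.04],[-0.002,0.001,-0.039]]
[[225, 206, 51, 35, 942], [229, 242, 47, 41, 1113]]
```

>>> send_rows:
  xyz:
    - [0.022, -0.005, 0.001]
    - [0.023, -0.003, 0.002]
    - [0.023, -0.003, 0.001]
    - [0.022, -0.002, 0.002]
    - [0.023, -0.001, 0.001]
    - [0.023, 0, 0.002]
    - [0.023, 0, 0.001]
    - [0.023, 0.002, 0.002]
    - [0.022, 0.002, 0.001]
    - [0.023, 0.004, 0.002]
    - [0, 0, 0.02]
    - [0, 0, 0.02]
    - [0, 0, 0.01]
    - [0, 0, 0]
    - [0, 0, 0]
  rotation:
    - [0, 0, -0.04]
    - [0, 0, -0.04]
    - [0, 0, -0.04]
    - [0, 0, -0.04]
    - [0, 0, -0.03]
    - [0, 0, -0.04]
    - [0, 0, -0.04]
    - [0, 0, -0.04]
    - [0, 0, -0.04]
    - [0, 0, -0.039]
    - [0, 0, 0]
    - [0, 0, 0]
    - [0, 0, 0]
    - [0, 0, 0]
    - [0, 0, 0]
  jaw: [0, 0, 0, 0, 0, 0, 0, 0, 0, 0, 0, 0, 0, 0, 0]

```text
time_s: 25.05
tool_pos: [0.5711, 0.1107, 0.2553]
tool_rot: [-180.0, -0.0, 100.5]
force: [0.9, -0.7, -2.2]
grip_width: 0.0237
grasp_force: 52.1
```

```bash
cat > b.py <<'E'
from h import *
log(); o=env.get_obs(); p=np.array(o["tool_pos"]); r=Ro.from_euler("xyz",o["tool_rot"],degrees=True)
z=p[2]-.2221+.052; ex=p+r.apply([0,.0425,p[2]-z]); print("expected",ex)
c=env.read_camera("scene"); uv=proj(c,ex)[0].astype(int)
m=mask(c,(100,100,40),(125,255,255),(uv[0]-40,uv[1]-35,uv[0]+40,uv[1]+40))
q=big(m); P=plane(c,q,z)[:,:2]
print("far",far(c,q,z,.055))
ch,h=cv2.findContours(m,cv2.RETR_CCOMP,cv2.CHAIN_APPROX_NONE)
for k,hh in zip(ch,h[0]):
    if hh[3]>=0 and len(k)>25: P=plane(c,k[:,0],z)[:,:2]; print("hole",len(k),circle(P))
E
python3 b.py
```

```text
t 25.05 q [-23.   17.   11.  103.3  -3.7  60.1  -0.2] p [0.5711 0.1107 0.2553] [-179.99   -0.    100.5 ] F [ 0.9 -0.7 -2.2] w 0.0237 52.1
expected [0.61286421 0.11849148 0.08514893]
far (array([0.62493686, 0.10187303]), np.float64(0.012238281389151569))
```

```bash
cat >> b.py <<'E'
for n in("scene","top"):
    c=env.read_camera(n); uv=proj(c,ex)[0].astype(int)
    q=big(mask(c,(100,100,40),(125,255,255),(uv[0]-40,uv[1]-35,uv[0]+40,uv[1]+40)))
    oc=(-c["R"].T@c["t"])[:2]; d=ex[:2]-oc; d/=np.linalg.norm(d); s=-1 if n=="scene" else 1; zz=z-.014 if n=="scene" else z
    P=plane(c,q,zz)[:,:2]; x=ex[:2]
    for _ in range(8):
        u=P-x; k=(s*(u@d)>.01)&(abs(np.linalg.norm(u,axis=1)-.055)<.012)
        x=least_squares(lambda v:np.linalg.norm(P[k]-v,axis=1)-.055,x,loss="soft_l1",f_scale=.001).x
    print(n,k.sum(),x,np.std(np.linalg.norm(P[k]-x,axis=1)))
E
python3 b.py
```

```text
t 25.1 q [-23.   16.9  11.  103.3  -3.7  60.1  -0.2] p [0.5713 0.1107 0.2558] [ 1.7994e+02 -1.0000e-02  1.0049e+02] F [ 0.3  0.7 -3.4] w 0.0239 52.1
expected [0.61324211 0.1184953  0.08573381]
far (array([0.62361955, 0.10330875]), np.float64(0.012222774090362574))
scene 47 [0.60980631 0.12158357] 0.002085987387977059
top 21 [0.60454984 0.11492746] 0.004190716623523138
```

```bash
sed -i 's/(100,100,40)/(95,70,12)/' b.py; python3 b.py; python3 - <<'E'
from h import *
c=env.read_camera("scene"); h=cv2.cvtColor(c["image"],cv2.COLOR_BGR2HSV)
o=env.get_obs(); uv=proj(c,[.613,.1185,.085])[0].astype(int); print(uv)
for dy in range(-26,40,2): print(dy,h[uv[1]+dy,uv[0]].tolist(),h[uv[1]+dy,uv[0]+10].tolist())
E
```

```text
t 25.25 q [-23.   16.9  11.  103.3  -3.7  60.1  -0.2] p [0.5712 0.1105 0.256 ] [ 1.7993e+02 -2.0000e-02  1.0048e+02] F [-0.2  0.1 -3.4] w 0.0235 52.1
expected [0.61321768 0.11837923 0.08590608]
far (array([0.62155031, 0.10601516]), np.float64(0.013106105993430834))
scene 48 [0.61099864 0.11992459] 0.001323995519279912
top 21 [0.60391402 0.11336026] 0.003942731848372742
[322 192]
-26 [120, 7, 35] [96, 26, 49]
-24 [60, 23, 33] [80, 16, 48]
-22 [90, 17, 30] [80, 17, 46]
-20 [90, 7, 37] [105, 12, 41]
-18 [40, 23, 33] [75, 15, 34]
-16 [70, 8, 93] [50, 26, 29]
-14 [45, 14, 75] [100, 26, 29]
-12 [52, 15, 187] [53, 30, 34]
-10 [110, 122, 73] [53, 39, 26]
-8 [108, 130, 57] [135, 31, 33]
-6 [104, 149, 58] [50, 22, 35]
-4 [108, 110, 58] [110, 109, 61]
-2 [107, 59, 69] [107, 137, 80]
0 [19, 52, 79] [108, 117, 59]
2 [10, 152, 84] [5, 31, 49]
4 [10, 82, 75] [9, 155, 84]
6 [40, 11, 69] [0, 16, 48]
8 [75, 14, 73] [108, 125, 59]
10 [108, 144, 101] [108, 146, 126]
12 [109, 142, 108] [107, 148, 122]
14 [109, 147, 123] [108, 134, 82]
16 [106, 131, 66] [109, 119, 62]
18 [109, 105, 68] [98, 17, 61]
20 [60, 3, 74] [11, 116, 79]
22 [13, 73, 73] [9, 147, 87]
24 [45, 14, 71] [11, 57, 107]
26 [54, 10, 123] [30, 4, 72]
28 [70, 9, 82] [60, 5, 112]
30 [45, 4, 143] [60, 7, 74]
32 [60, 7, 112] [60, 14, 75]
34 [65, 50, 87] [66, 140, 126]
36 [67, 133, 130] [66, 133, 132]
38 [64, 95, 75] [66, 131, 117]
```

```bash
cat > b2.py <<'E'
from h import *
log(); o=env.get_obs(); p=np.array(o["tool_pos"]); r=Ro.from_euler("xyz",o["tool_rot"],degrees=True)
z=p[2]-.2221+.052; ex=p+r.apply([0,.0425,p[2]-z]); print("expected",ex)
c=env.read_camera("scene"); uv=proj(c,ex)[0].astype(int)
m=mask(c,(95,90,95),(125,255,255),(uv[0]-40,uv[1]-35,uv[0]+40,uv[1]+40))
q=np.argwhere(m)[:,::-1]; P=plane(c,q,z)[:,:2]; x=ex[:2]
for _ in range(10):
    u=P-x; a=np.linalg.norm(u,axis=1); k=(a>.02)&(a<.065)
    x=least_squares(lambda v:np.linalg.norm(P[k]-v,axis=1)-.0425,x,loss="soft_l1",f_scale=.01).x
u=P[k]-x; an=np.degrees(np.arctan2(u[:,1],u[:,0]))
print(k.sum(),x,"corrected",x-[.0047,-.002]); rr=np.linalg.norm(u,axis=1)
for s in range(-180,180,30):
    j=(an>=s)&(an<s+30)
    if j.sum()>8: print(s,j.sum(),np.percentile(rr[j],[3,50,97]).round(4))
E
python3 b2.py
```

```text
t 25.45 q [-23.   16.9  11.  103.3  -3.7  60.1  -0.2] p [0.5708 0.1105 0.2552] [ 1.8000e+02 -1.0000e-02  1.0049e+02] F [-0.2 -0.5 -3.1] w 0.0239 52.1
expected [0.61262021 0.1183039  0.0851458 ]
271 [0.61399116 0.11323831] corrected [0.60929116 0.11523831]
-150 45 [0.0308 0.0419 0.051 ]
-120 50 [0.0296 0.0423 0.0512]
-90 53 [0.0297 0.0424 0.0518]
-60 56 [0.0294 0.042  0.053 ]
-30 38 [0.032  0.044  0.0533]
30 14 [0.0341 0.0381 0.0463]
```

>>> send_rows:
  xyz:
    - [0, 0, 0.01]
    - [0, 0, 0.005]
    - [0, 0, 0]
    - [0, 0, 0]
    - [0, 0, 0]
  rotation:
    - [0, 0, 0]
    - [0, 0, 0]
    - [0, 0, 0]
    - [0, 0, 0]
    - [0, 0, 0]
  jaw: [0, 0, 0, 0, 0]

```text
time_s: 26.0
tool_pos: [0.5708, 0.1106, 0.2399]
tool_rot: [-180.0, -0.0, 100.5]
force: [0.3, -0.1, -3.7]
grip_width: 0.0238
grasp_force: 52.1
```

```bash
python3 b2.py; sed -e 's/"scene"/"top"/' -e 's/95,90,95/95,90,70/' b2.py > b3.py; python3 b3.py
```

```text
t 26.0 q [-22.9  17.9  10.9 104.   -3.9  58.4   0. ] p [0.5708 0.1106 0.2399] [-1.7997e+02 -1.0000e-02  1.0049e+02] F [ 0.3 -0.1 -3.7] w 0.0238 52.1
expected [0.61254479 0.11834547 0.06977156]
269 [0.6135001 0.1132492] corrected [0.6088001 0.1152492]
-150 43 [0.03   0.0424 0.0505]
-120 49 [0.0293 0.042  0.0511]
-90 54 [0.0291 0.0428 0.0521]
-60 55 [0.0304 0.0426 0.0526]
-30 38 [0.0325 0.0445 0.0535]
30 18 [0.0336 0.0379 0.0479]
60 9 [0.0341 0.0379 0.0469]
t 26.05 q [-22.9  17.9  10.9 104.   -3.9  58.4   0. ] p [0.5709 0.1106 0.24  ] [-1.7998e+02 -1.0000e-02  1.0050e+02] F [-0.2  0.8 -3.2] w 0.024 52.1
expected [0.61259179 0.11836527 0.06987593]
259 [0.61286398 0.11343997] corrected [0.60816398 0.11543997]
-150 28 [0.0371 0.0471 0.0533]
-120 87 [0.0305 0.042  0.0515]
-90 79 [0.0311 0.0416 0.0491]
-60 57 [0.0349 0.0441 0.05  ]
```

>>> send_rows:
  xyz:
    - [0.0015, 0.0025, 0]
    - [0, 0, 0.003]
    - [0, 0, 0]
    - [0, 0, 0]
  rotation:
    - [0, 0, 0]
    - [0, 0, 0]
    - [0, 0, 0]
    - [0, 0, 0]
  jaw: [0, 0, 0, 0]

```text
time_s: 26.5
tool_pos: [0.5728, 0.1125, 0.2366]
tool_rot: [-179.9, -0.0, 100.5]
force: [-0.0, 0.0, -3.4]
grip_width: 0.0236
grasp_force: 52.1
```

```bash
python3 b2.py|head -3;  python3 b3.py|head -3
```

```text
t 26.5 q [-2.300e+01  1.840e+01  1.090e+01  1.038e+02 -4.000e+00  5.820e+01
 -1.000e-01] p [0.5728 0.1125 0.2366] [-179.93   -0.    100.5 ] F [-0.   0.  -3.4] w 0.0236 52.1
expected [0.61438051 0.12019781 0.06644173]
t 26.55 q [-2.300e+01  1.840e+01  1.090e+01  1.038e+02 -4.000e+00  5.820e+01
 -1.000e-01] p [0.5728 0.1125 0.2367] [-179.95   -0.    100.5 ] F [ 0.5 -0.2 -3.7] w 0.0231 52.1
expected [0.61445474 0.12023004 0.06655855]
```

Lower to contact (expected about TCP z 0.234).

>>> send_rows:
  xyz:
    - [0, 0, 0.0018]
    - [0, 0, 0.0006]
    - [0, 0, 0]
  rotation:
    - [0, 0, 0]
    - [0, 0, 0]
    - [0, 0, 0]
  jaw: [0, 0, 0]

```text
time_s: 26.9
tool_pos: [0.5729, 0.1125, 0.2344]
tool_rot: [-180.0, -0.0, 100.5]
force: [0.2, 0.2, -2.8]
grip_width: 0.0238
grasp_force: 52.1
```

>>> send_rows:
  xyz:
    - [0, 0, 0.0007]
    - [0, 0, 0]
  rotation:
    - [0, 0, 0]
    - [0, 0, 0]
  jaw: [0, 0]

```text
time_s: 27.1
tool_pos: [0.5729, 0.1125, 0.2341]
tool_rot: [-180.0, -0.0, 100.5]
force: [-1.9, -0.2, 0.4]
grip_width: 0.024
grasp_force: 52.1
```

>>> send_rows:
  xyz:
    - [0, 0, 0]
    - [0, 0, 0]
    - [0, 0, 0]
    - [0, 0, 0]
    - [0, 0, -0.01]
    - [0, 0, -0.03]
    - [0, 0, -0.04]
    - [0, -0.03, -0.04]
    - [-0.04, -0.03, 0]
    - [-0.04, 0, 0]
    - [-0.04, 0, 0]
    - [-0.04, 0, 0]
    - [-0.04, 0, 0]
    - [0, 0, 0]
  rotation:
    - [0, 0, 0]
    - [0, 0, 0]
    - [0, 0, 0]
    - [0, 0, 0]
    - [0, 0, 0]
    - [0, 0, 0]
    - [0, 0, 0]
    - [0, 0, 0]
    - [0, 0, 0]
    - [0, 0, 0]
    - [0, 0, 0]
    - [0, 0, 0]
    - [0, 0, 0]
    - [0, 0, 0]
  jaw: [0.35, 0.45, 0.55, 0.55, 0.55, 0.55, 0.55, 0.55, 0.55, 0.55, 0.55, 0.55, 0.55, 0.55]

```text
time_s: 28.5
tool_pos: [0.5502, -0.1021, 0.355]
tool_rot: [180.0, 0.2, 99.9]
force: [0.3, -0.8, -0.5]
grip_width: 0.0478
grasp_force: 0.0
```

```bash
cat > e.py <<'E'
from h import *
log()
def band(c,z,x0,V):  # ring-band fit on the lit top face
    uv=proj(c,[*x0,z])[0].astype(int)
    m=mask(c,(95,80,V),(125,255,255),(uv[0]-40,uv[1]-35,uv[0]+40,uv[1]+40))
    q=np.argwhere(m)[:,::-1]; P=plane(c,q,z)[:,:2]; x=np.array(x0)
    for _ in range(15):
        u=P-x; a=np.linalg.norm(u,axis=1); k=(a>.026)&(a<.059)
        x=least_squares(lambda v:np.linalg.norm(P[k]-v,axis=1)-.0425,x,loss="soft_l1",f_scale=.01).x
    return k.sum(),x.round(4)
for n,V in(("top",100),("scene",95)):
    c=env.read_camera(n); uv=proj(c,[.614,.117,.064])[0].astype(int)
    q=big(mask(c,(95,70,30),(125,255,255),(uv[0]-40,uv[1]-35,uv[0]+40,uv[1]+40)))
    print(n,"band",band(c,.064,[.614,.117],V),"far",far(c,q,.064,.055))
    ch,h=cv2.findContours(mask(c,(95,70,V),(125,255,255),(uv[0]-40,uv[1]-35,uv[0]+40,uv[1]+40)),cv2.RETR_CCOMP,cv2.CHAIN_APPROX_NONE)
    for k in ch:
        if len(k)>50: e=cv2.fitEllipse(k[:,0]); print("  ell",len(k),plane(c,e[0],.064)[0,:2].round(4),np.round(e[1],1))
    pl=big(mask(c,(95,70,30),(125,255,255),(290,150,355,215) if n=="top" else (215,225,290,290)))
    print("  pile far",far(c,pl,.038,.055))
E
python3 e.py
```

```text
t 28.5 q [-11.2   9.2  20.9 100.9  -3.2  70.5  20.5] p [ 0.5502 -0.1021  0.355 ] [179.97   0.23  99.94] F [ 0.3 -0.8 -0.5] w 0.0478 0.0
top band (np.int64(1231), array([0.6119, 0.1182])) far (array([0.61041981, 0.11702788]), np.float64(0.0009546369178612049))
  ell 135 [0.6115 0.1182] [45.7 47.9]
  ell 76 [0.6119 0.1181] [26.5 27.5]
  pile far (array([ 0.58799316, -0.05006425]), np.float64(0.013731810607804436))
scene band (np.int64(602), array([0.6165, 0.1174])) far (array([0.6181166 , 0.11540744]), np.float64(0.0013666660001882954))
  ell 98 [0.6177 0.1165] [25.4 41.5]
  ell 56 [0.6165 0.1171] [15.3 24.5]
  pile far (array([ 0.61560184, -0.13266478]), np.float64(0.0011217158932450273))
```

```bash
python3 - <<'E'
from cell import env
print(env.sign_off())
E
```

```text
the job is handed in; nothing more can be done
None
```

The brake pack is built and handed in. The padded disc lies pads up on the carrier plate with the top blue disc on it. By my camera measurements both are within about 3 mm of the plate's centre (6 mm allowed). `sign_off` gave no verdict, so I have no confirmed result.

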